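Stand the yellow file in the revolving cup

ROBOT

A 6-joint arm with a two-finger parallel gripper is mounted at the origin on the work surface. World frame = base frame: x ahead of the robot, y to its left, z up, the work surface at z = 0. Lengths are in m, angles in rad, forces in N, time in s.
With the tool pointing down it reaches from about 0.325 to 0.925 m from the base axis. Payload 3.1 kg.
Tool frame: the origin (TCP) lies midway between the tips of the shut fingers; the grasp point (between the pads) lies bot.pinch_z behind it (bot.pinch_z is the distance from the TCP to the grasp point, in m); z points along the fingers, y is the direction in which the jaws open and shut (so a half turn about z gives the same grasp; the last joint's range is limited). The gripper opens to 85 mm and grips with 20 to 120 N. Pads are 22 mm wide; open, the fingers measure 114 mm over their backs; the gripper's body (76 mm by 85 mm) begins 54 mm behind the grasp point. The pads swing forward as they close: fully open they stand 13 mm farther back than shut.
Start: joints at [1.13, 0.217, 1.613, -0, 1.311, -0.112], TCP at [0.202, 0.592, 0.231] pointing down, gripper open.
Joint ranges: [-2.75, 2.75], [-0.78, 2.1], [0.31, 2.55], [-1.13, 4.27], [0.13, 2.63], [-2.58, 2.58]. Speed limits (rad/s): [2.79, 2.79, 3.14, 3.14, 3.14, 3.14].

INTERFACE

Orientations are given as a unit quaternion [w, x, y, z].
In Python, from cell import bot gives the robot as it stands.
- The arm moves only by the tool apply_moves, never from a script. Its argument "plan" is a list of rows, each a list of 3 entries, a list of its own where there are three numbers: the shift along the tool's x, y, z in cm, then the turn, a rotation vector about the tool's x, y, z in degrees, then the finger opening in cm, from 0 to 8.54. A call has 1 to 10 rows; each row shifts and turns the commanded pose from where the row before left it, along the tool's axes as they then stand; what a row does not reach is not made up. A row lasts 1/10 s, in which the tool goes at most 50 mm and 8.59 degrees, less where a joint would pass 70% of its speed; a pose out of reach is approached as far as the arm can. A call is refused whole if a number of a shift passes 5 or a number of a turn 8.59, either way. A call with a gripper value outside its range is refused whole. The fingers move at their own pace and stop on an object; "force" is the grip in N (left out, the last holds). Time passes only in rows, so rows that do not move let the fingers close. It gives the time, the measured TCP pose, the force and the opening at its end, in the units of the state.
- bot.read_state(): the state, without advancing time (a new reading comes with each control period).
- bot.grab_frame(name): name is "scene" or "side" or "wrist"; returns a dict with "image" (400x640x3 uint8, blue, green, red), "z_map" (400x640 float32, m along the optical axis (not along the pixel's ray), 0 where there is no reading), "camera_matrix" (3x3 intrinsics, pixels), "k1" (the pictures are not rectified: a ray, as slopes to the right and down, at radius r is drawn at 1 + k1 r^2 times it, then the intrinsics apply), "rvec" (rotation vector, rad) and "tvec" (3), from world to camera coordinates, as OpenCV has them; the wrist camera has in their place "T_tool_cam" (4x4, takes a point from camera to tool coordinates, whose origin is the TCP and whose axes are the flange's). Camera axes: x right, y down, z forward; pixel columns grow to the right and rows downward; lengths in m; the calibration is good to about 2 mm. A picture is of the moment at which its call begins: read the wrist's pose just before it.
- bot.job_done(): hands the job in, once; it reports no verdict.
Trained networks look in a picture, given as the dict that the camera call returned (one of the last four; its "shot" number tells which), for a name from the list of things; names that differ only in an ending like _2 or _b are one class to them, and where a whole thing is asked for, a point or a joint stands for the part that bears it (a point fixed in the world has none). Each returns a list of dicts, best first, with "score" (0 to 1); they miss things now and then, are a little off and sometimes report something else, mostly with a low value. They report only what shows in the picture. A call takes as long as a camera call. They do not tell look-alikes from the thing itself.
- bot.find_in(picture, thing): "bbox" ([left, top, width, height] in pixels, round what is visible of it).
- bot.trace(picture, thing): "pixels" (400x640 bool, what is visible of it) and "bbox" ([left, top, width, height] in pixels, round what is visible of it).
- bot.pinpoint(picture, thing): "uv" ([column, row] in pixels: a listed point, or the origin of a listed thing).
The state is a dict: "clock": time; "qpos": joint angles; "qd": joint speeds; "effort": joint torques, N m; "ee_pos": TCP position; "tcp_rot": TCP orientation; "ft_force": force on the tool from outside, world axes, zero at the start; "torque": the same for the moment, N m; "finger_gap": finger opening in m.
Only numpy, scipy, OpenCV 4.12 (cv2) and the standard library are available. Lean on these libraries where they do the work, as an engineer would, in place of code of your own. Each camera call takes 0.05 s, during which the arm holds its last target.

TASK

First turn the revolving wooden cup so that its yellow label faces the front, over the white mark on its foot. Then take the yellow-handled file out of the rack and lower it, foot first and gently, until its foot stands on the cork at the bottom of the cup (how deep the cork lies differs each time, so feel for it), and lay it against the rim near the middle of the label; let go only when it rests there, so that it does not drop or fall over. Leave the cup turned to the front and leave everything else alone.

Things in the scene. Friction and masses are not known exactly. Their poses are not given: they have to be found in the camera images.
- cup_stand: Fixed black steel disc, 120 mm across, 12 mm thick, carrying the revolving wooden cup; left or right in the working area. Origin: centre of its underside, on the cup's turning axis. A white mark on its top shows its front, the direction of its own -x axis (roughly towards the robot).
- cup (a joint): Angle of the wooden cup about its upright axis, rad, positive counter-clockwise from above; at 0 the yellow label is over the white mark. Starts at 0.7 to 1.5, stops at -0.5 and 2.0. Friction of 0.1 N m holds it where it is left; it cannot lift or slide.
- cup_rim (a point): Centre of the cup's mouth, at rim height, 117 mm above the bench; turns with the cup: -x points to the yellow label (35 mm wide, down the outside and over the rim), z up. Cup: straight round wall 8 mm thick, 84 mm outside, 68 mm inside diameter. Its floor, a firm cork pad, lies 71 to 91 mm below the rim: differs each time, not reported.
- rack: Fixed wooden block, 70 x 155 mm (its own x, y), 60 mm tall, with three holes 13 mm across and 50 mm deep, 50 mm apart along its y axis, each holding a file upright and a little loose. Origin: centre of its underside.
- file_y_mid (a point): Yellow-handled round file, half-way along. 220 mm long; steel shaft 9 mm in diameter for 140 mm from the foot, then a handle 18 mm in diameter (full width from 148 to 213 mm). z runs from foot to handle. About 90 g, balances 83 mm from the foot. Starts in any of the rack's holes, upright or leaning a few degrees, its foot 10 mm above the bench.
- file_y_foot (a point): Foot (lower shaft end) of the yellow-handled file, on its axis.
- file_y_top (a point): Top of the yellow-handled file's handle, on its axis, 220 mm from the foot.
- file_b_mid (a point): Blue-handled file, half-way along; same shape as the yellow one; stays in the rack.
- file_r_mid (a point): Red-handled file, half-way along; same shape as the yellow one; stays in the rack.
- tape: Bystander: yellow and black tape measure, 62 x 36 x 58 mm, origin under its centre, standing on the bench between cup and rack, nearer the robot.
- glue: Bystander: white glue bottle, 56 mm across, 150 mm tall, origin under its centre, behind the work area.
- jar: Bystander: jar, 70 mm across, 80 mm tall, origin under its centre, behind the work area.
- gauge: Bystander: black knife gauge with a steel knob, 50 x 70 x 52 mm, origin under its centre, behind the work area.
- block: Bystander: pine offcut, 50 x 120 x 30 mm, origin under its centre, behind the work area.
Not all that is in view belongs to the job. What is shaped like the part that bears file_y_mid but turquoise is not meant. What is shaped like the part that bears file_r_mid but purple or turquoise is not meant.

How it is judged:
By the outcome, as a careful person would: the job done as asked, in the order asked, and still so for the second after the job is handed in, with the robot touching nothing.
It also fails if it takes over 61 s, if anything falls off the work surface, if the arm or the gripper's body presses on something with over 40 N, if the wrist force passes 120 N, or if a joint passes its speed limit or range.

## Working session

There is one attempt and no reset: what is moved stays moved. The work goes in short steps, Python scripts to look and compute and a tool call to move; the robot and the scene stay as the last step left them, time stands still between calls to the robot, and variables do not carry over. Pictures are saved under pics/ and viewed, and the job is handed in when it is done.

Besides the shell and the picture viewer there is one more tool, called as name(argument=value, ...) on one line, values as JSON. apply_moves: Moves the arm, as the interface text tells. Its arguments: {"type":"object","properties":{"plan":{"type":"array"},"force":{"type":"number"}},"required":["plan"]}

```bash
ls; mkdir -p pics; cat > h.py <<'E'
import numpy as np, cv2
from cell import bot
from scipy.spatial.transform import Rotation as R
def ray(f,uv):
    K=np.array(f["camera_matrix"]);k1=f["k1"]
    if np.ndim(k1): k1=np.ravel(k1)[0]
    d=np.array([k1,0,0,0,0],float)
    return cv2.undistortPoints(np.array(uv,float).reshape(-1,1,2),K,d).reshape(-1,2)
def camT(f,st=None):
    if "T_tool_cam" in f:
        T=np.eye(4);q=st["tcp_rot"];T[:3,:3]=R.from_quat([q[1],q[2],q[3],q[0]]).as_matrix();T[:3,3]=st["ee_pos"]
        return T@np.array(f["T_tool_cam"])
    Rm=cv2.Rodrigues(np.array(f["rvec"],float))[0];T=np.eye(4);T[:3,:3]=Rm.T;T[:3,3]=-Rm.T@np.ravel(f["tvec"]);return T
def atz(f,uv,z,st=None):
    T=camT(f,st);s=ray(f,uv);d=np.c_[s,np.ones(len(s))]@T[:3,:3].T
    t=(z-T[2,3])/d[:,2];return T[:3,3]+d*t[:,None]
def cloud(f,st=None,mask=None):
    z=f["z_map"];m=z>0
    if mask is not None:m&=mask
    v,u=np.nonzero(m);s=ray(f,np.c_[u,v]);P=np.c_[s,np.ones(len(s))]*z[v,u][:,None];T=camT(f,st)
    return P@T[:3,:3].T+T[:3,3],u,v
def proj(f,P,st=None):
    T=np.linalg.inv(camT(f,st));p=np.atleast_2d(P)@T[:3,:3].T+T[:3,3];s=p[:,:2]/p[:,2:];r2=(s**2).sum(1,keepdims=True)
    s=s*(1+float(np.ravel(f["k1"])[0])*r2);K=np.array(f["camera_matrix"]);return np.c_[s[:,0]*K[0,0]+K[0,2],s[:,1]*K[1,1]+K[1,2]]
def ln(f,uv,st=None):
    T=camT(f,st);s=ray(f,[uv])[0];d=T[:3,:3]@np.r_[s,1];return T[:3,3],d/np.linalg.norm(d)
E
python3 - <<'E'
from h import *
np.set_printoptions(precision=4,suppress=True)
st=bot.read_state();print(st, bot.pinch_z)
import pickle
for n in ["scene","side","wrist"]:
    f=bot.grab_frame(n);cv2.imwrite(f"pics/{n}0.png",f["image"]);pickle.dump((f,st),open(f"{n}0.pkl","wb"))
    for t in ["file_y_mid","file_y_foot","file_y_top","cup_rim","cup_stand","rack","file_b_mid","file_r_mid","tape"]:
        print(n,t,[(np.round(d["uv"],1),round(d["score"],2)) for d in bot.pinpoint(f,t)][:4])
E
```

```text
pics
{'clock': 0.0, 'qpos': array([ 1.1298,  0.2178,  1.6149,  0.    ,  1.3113, -0.1123]), 'qd': array([-0.0001, -0.0017, -0.0006, -0.0006,  0.0005,  0.0005]), 'effort': array([ -0.0015, -39.6843, -30.3852,  -0.0003,   0.0098,   0.    ]), 'ee_pos': array([0.2015, 0.5908, 0.23  ]), 'tcp_rot': array([-0.0003,  0.1636,  0.9865, -0.0011]), 'ft_force': array([0.0909, 0.7913, 0.4681]), 'torque': array([0.0185, 0.0523, 0.0156]), 'finger_gap': 0.08513425982880665} 0.0187
scene file_y_mid [(array([234. , 224.6]), 0.81), (array([277.5, 175.4]), 0.8), (array([236.6, 194. ]), 0.76)]
scene file_y_foot [(array([242.7, 262.7]), 0.83), (array([278.7, 208.1]), 0.79)]
scene file_y_top [(array([280.3, 136.1]), 0.83), (array([229.6, 187.6]), 0.64), (array([228.7, 152.5]), 0.57)]
scene cup_rim [(array([453.3, 218.6]), 0.62)]
scene cup_stand [(array([228.5, 154.2]), 0.44)]
scene rack [(array([241.9, 234.1]), 0.76)]
scene file_b_mid [(array([261.2, 197.2]), 0.89)]
scene file_r_mid [(array([212.7, 191.4]), 0.78), (array([178.5, 198.1]), 0.77), (array([221.1, 168.6]), 0.63)]
scene tape [(array([338.6, 207.4]), 0.58)]
side file_y_mid [(array([337.4, 259.1]), 0.76), (array([365.3, 245.7]), 0.71), (array([294.8, 245.9]), 0.66)]
side file_y_foot [(array([293. , 273.5]), 0.9)]
side file_y_top [(array([337.7, 224.1]), 0.86), (array([291.8, 214.7]), 0.72), (array([366.5, 215.4]), 0.49)]
side cup_rim [(array([284. , 150.9]), 0.94)]
side cup_stand [(array([291.1, 179.6]), 0.86)]
side rack [(array([340.2, 285.2]), 0.84)]
side file_b_mid [(array([326.1, 243.5]), 0.61)]
side file_r_mid [(array([360.3, 297.9]), 0.9), (array([311.9, 288.6]), 0.82), (array([336.7, 272.8]), 0.69)]
side tape [(array([273.8, 245.5]), 0.98), (array([396.4, 274.6]), 0.3)]
wrist file_y_mid []
wrist file_y_foot []
wrist file_y_top []
wrist cup_rim []
wrist cup_stand []
wrist rack []
wrist file_b_mid []
wrist file_r_mid []
wrist tape []
```

View pics/scene0.png

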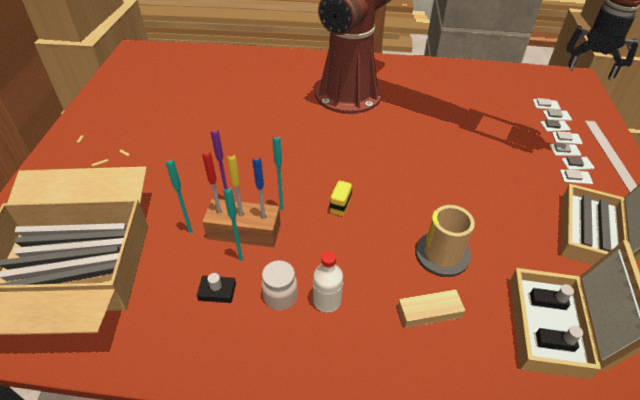

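View pics/side0.png

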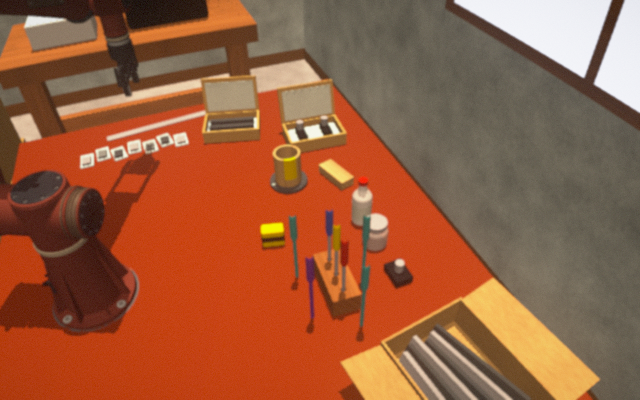

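View pics/wrist0.png

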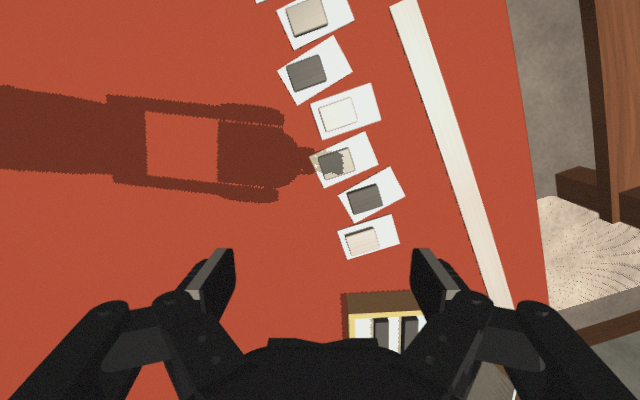

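The scene view shows the yellow file in the rack's middle hole at (236,185), red on its left at (212,180) and blue on its right at (260,185). Four decoys stand around the rack: three turquoise and one purple. The cup is at (450,235), with its label on the left. Next I'll work out positions.

```bash
cat > m1.py <<'E'
from h import *
import pickle
np.set_printoptions(precision=4,suppress=True)
F={n:pickle.load(open(n+"0.pkl","rb"))[0] for n in ["scene","side"]}
def tri(a,b):
    p,d=ln(F["scene"],a);q,e=ln(F["side"],b)
    A=np.c_[d,-e];t=np.linalg.lstsq(A,q-p,rcond=None)[0];x=p+d*t[0];y=q+e*t[1];return (x+y)/2,np.linalg.norm(x-y)
for n in F: print(n,"cam",camT(F[n])[:3,3])
print("ymid",tri((236.6,194),(337.4,259.1)))
print("ytop",tri((228.7,152.5),(337.7,224.1)) , tri((232.5,155),(337.7,224.1)))
print("rim",tri((453.3,218.6),(284,150.9)))
print("tape",tri((338.6,207.4),(273.8,245.5)))
print("rack",tri((241.9,234.1),(340.2,285.2)))
print("bmid",tri((261.2,197.2),(326.1,243.5)),"rmid",tri((212.7,191.4),(336.7,272.8)))
for n in F:
    P,u,v=cloud(F[n])
    m=(P[:,0]>.2)&(P[:,0]<1)&(abs(P[:,1])<.6)
    im=F[n]["image"][v,u].astype(int)
    print(n,'table z',np.median(P[m,2]))
    # rim top band
    m=(abs(P[:,2]-.117)<.006)
    Q=P[m]; 
    c=tri((453.3,218.6),(284,150.9))[0]
    Q=Q[np.hypot(Q[:,0]-c[0],Q[:,1]-c[1])<.07]
    print("rim pts",len(Q),Q.min(0),Q.max(0))
    for z in [0.1,0.15,0.2,0.22]:
        m=(abs(P[:,2]-z)<.008)&(abs(P[:,0]-.6)<.25)&(P[:,1]<0)
        yel=(im[:,2]>130)&(im[:,1]>110)&(im[:,0]<80)
        print("yellow",z,P[m&yel].mean(0) if (m&yel).any() else None,(m&yel).sum())
E
python3 m1.py
```

```text
scene cam [1.2437 0.0301 0.8226]
side cam [ 0.3003 -0.8688  0.9504]
ymid (array([ 0.5803, -0.2085,  0.1202]), np.float64(0.0032430663775546123))
ytop (array([ 0.5807, -0.2089,  0.2355]), np.float64(0.0012183128134964198)) (array([ 0.5823, -0.2026,  0.2301]), np.float64(0.0035555853710121954))
rim (array([0.5965, 0.2439, 0.1194]), np.float64(0.006811902938717805))
tape (array([ 0.4781,  0.0034, -0.0068]), np.float64(0.002158479441958693))
rack (array([ 0.5935, -0.2049,  0.0078]), np.float64(0.00307955989729233))
bmid (array([ 0.577 , -0.1539,  0.1169]), np.float64(0.0050019577049316465)) rmid (array([ 0.5685, -0.255 ,  0.12  ]), np.float64(0.016539010037516923))
scene table z 0.001544597656015112
rim pts 484 [0.5619 0.1991 0.111 ] [0.6446 0.2825 0.1206]
yellow 0.1 [ 0.6657 -0.5109  0.093 ] 6
yellow 0.15 [ 0.5872 -0.2028  0.1554] 9
yellow 0.2 [ 0.5873 -0.203   0.1995] 49
yellow 0.22 [ 0.5867 -0.2022  0.2205] 59
side table z 0.0018060460646035503
rim pts 196 [0.5591 0.1976 0.111 ] [0.6417 0.2868 0.1218]
yellow 0.1 [ 0.5921 -0.4759  0.0945] 116
yellow 0.15 [ 0.575  -0.2037  0.148 ] 1
yellow 0.2 [ 0.5767 -0.211   0.2   ] 22
yellow 0.22 [ 0.5776 -0.2106  0.2215] 28
```

```bash
python3 -c "
import cv2
a=cv2.imread('pics/scene0.png')[110:300,150:480];b=cv2.imread('pics/side0.png')[130:340,240:400]
cv2.imwrite('pics/a.png',cv2.resize(a,None,fx=2.4,fy=2.4,interpolation=2));cv2.imwrite('pics/b.png',cv2.resize(b,None,fx=2.8,fy=2.8,interpolation=2))"
```

```text
(no output)
```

View pics/a.png

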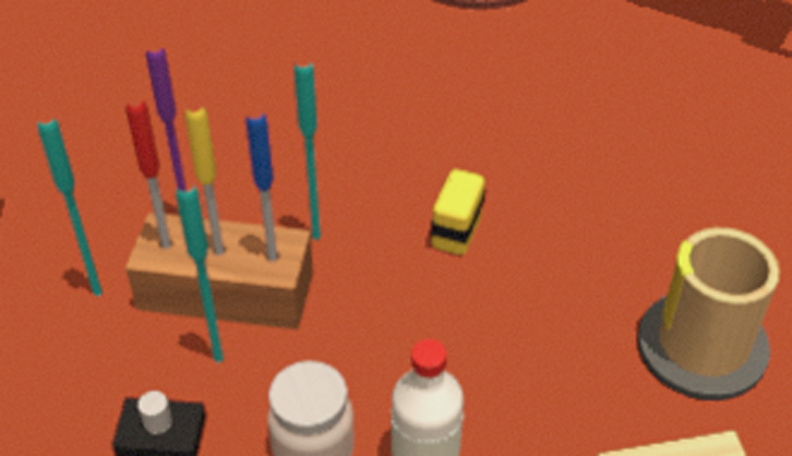

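View pics/b.png

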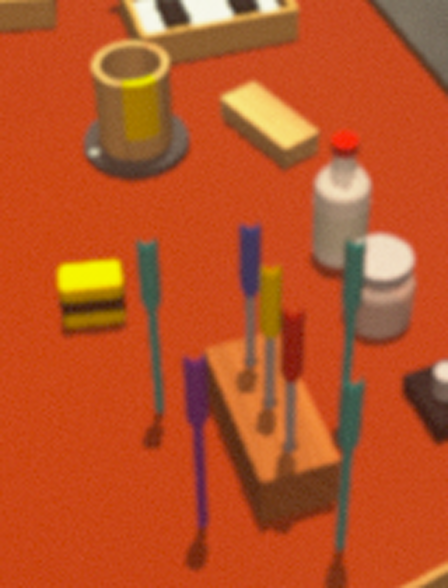

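```bash
cat > m2.py <<'E'
from h import *
import pickle
from scipy.optimize import least_squares
np.set_printoptions(precision=4,suppress=True)
F={n:pickle.load(open(n+"0.pkl","rb"))[0] for n in ["scene","side"]}
for n in F:
    f=F[n];P,u,v=cloud(f);im=f["image"][v,u].astype(int)
    near=np.hypot(P[:,0]-.602,P[:,1]-.243)<.07
    m=near&(abs(P[:,2]-.1165)<.004)
    Q=P[m]
    def fun(p): 
        r=np.hypot(Q[:,0]-p[0],Q[:,1]-p[1]);return np.maximum(0,r-.042)+np.maximum(0,.034-r)
    s=least_squares(fun,[.602,.2415],loss='soft_l1',f_scale=.002);print(n,"centre",s.x,s.cost,len(Q))
    c=s.x
    yel=near&(im[:,2]>im[:,0]*2.2)&(im[:,1]>im[:,0]*2)&(im[:,1]>.78*im[:,2])&(P[:,2]>.02)
    a=np.degrees(np.arctan2(P[yel,1]-c[1],P[yel,0]-c[0]))%360
    print(" yel n",yel.sum(),"az pct",np.percentile(a,[2,10,50,90,98]),"z",np.percentile(P[yel,2],[2,98]))
    top=yel&(P[:,2]>.11);a=np.degrees(np.arctan2(P[top,1]-c[1],P[top,0]-c[0]))%360;print("  top",top.sum(),np.percentile(a,[2,50,98]) if top.any() else 0)
    w=near&(im.min(1)>120)&(P[:,2]<.03)
    print(" white",w.sum(),P[w].mean(0) if w.any() else 0,np.c_[u,v][w].mean(0) if w.any() else 0, np.degrees(np.arctan2(*(P[w].mean(0)[[1,0]]-c[::-1])))%360 if w.any() else 0)
    # dark stand
E
python3 m2.py; python3 -c "
from cell import bot;print([x for x in dir(bot) if x[0]!='_'],bot.read_state()['clock'])"
```

```text
scene centre [0.6023 0.2413] 3.512801563729998e-05 445
 yel n 158 az pct [236.7197 246.2409 278.3818 289.4306 291.5326] z [0.0442 0.1195]
  top 69 [239.5355 266.7798 289.8592]
 white 0 0 0 0
side centre [0.6    0.2417] 4.00868771636193e-05 168
 yel n 59 az pct [ 38.0558  51.9728 255.6141 289.3309 302.2857] z [0.0684 0.12  ]
  top 41 [237.2398 267.7406 303.1589]
 white 7 [0.5483 0.2379 0.0126] [273.     183.7143] 184.14799877313112
['Unreachable', 'find_in', 'grab_frame', 'job_done', 'pinch_z', 'pinpoint', 'read_state', 'trace'] 1.5
```

```bash
cat >> h.py <<'E'
def pose(st):
    T=np.eye(4);q=st["tcp_rot"];T[:3,:3]=R.from_quat([q[1],q[2],q[3],q[0]]).as_matrix();T[:3,3]=st["ee_pos"];return T
def down(az,tilt=0,taz=0):
    "tool z down, y azimuth az deg; then tilt: top leans toward azimuth taz by tilt deg"
    a=np.radians(az);y=np.array([np.cos(a),np.sin(a),0]);z=np.array([0,0,-1.]);x=np.cross(y,z)
    M=np.c_[x,y,z]
    b=np.radians(taz);ax=np.cross([0,0,1],[np.cos(b),np.sin(b),0])
    return R.from_rotvec(ax*np.radians(tilt)).as_matrix()@M
def plan(T0,pos,Rm,n=None):
    from scipy.linalg import logm,expm
    Tt=np.eye(4);Tt[:3,:3]=Rm;Tt[:3,3]=pos
    D=np.linalg.inv(T0)@Tt
    rv=R.from_matrix(D[:3,:3]).as_rotvec()
    if n is None: n=int(np.ceil(max(np.linalg.norm(D[:3,3])/.045,np.degrees(np.linalg.norm(rv))/8.2,1)))
    L=np.real(logm(D))/n;S=expm(L)
    print("n",n,"shift cm",np.round(S[:3,3]*100,3),"turn deg",np.round(np.degrees(R.from_matrix(S[:3,:3]).as_rotvec()),3))
E
python3 - <<'E'
from h import *;import pickle
np.set_printoptions(precision=4,suppress=True)
f,st=pickle.load(open("wrist0.pkl","rb"));print(f["T_tool_cam"],f["camera_matrix"])
T=pose(st);print(T)
Tc=np.array(f["T_tool_cam"])
Rm=down(40)
# place camera axis over cup centre at TCP z 0.3
c=Rm@Tc[:3,3];d=Rm@Tc[:3,2];print(c,d)
pz=.33; t=(.117-(pz+c[2]))/d[2]
p=np.array([.601,.2415,0])-c-d*t;p[2]=pz;print(p)
plan(T,p,Rm)
E
```

```text
[[-0.0004 -0.9582 -0.286   0.0715]
 [ 1.     -0.0002 -0.0005 -0.0007]
 [ 0.0004 -0.286   0.9582 -0.1426]
 [ 0.      0.      0.      1.    ]] [[299.8184   0.     322.3272]
 [  0.     299.8184 197.6007]
 [  0.       0.       1.    ]]
[[-0.9464  0.3229 -0.001   0.2015]
 [ 0.3229  0.9464 -0.0022  0.5908]
 [ 0.0003 -0.0024 -1.      0.23  ]
 [ 0.      0.      0.      1.    ]]
[-0.0465  0.0544  0.1426] [ 0.1834 -0.2194 -0.9582]
[0.5794 0.2686 0.33  ]
n 12 shift cm [-4.156 -0.536 -0.833] turn deg [-0.011  0.002  2.597]
```

apply_moves(plan=[[[-4.16, -0.54, -0.83], [0, 0, 2.6], 8.5], [[-4.16, -0.54, -0.83], [0, 0, 2.6], 8.5], [[-4.16, -0.54, -0.83], [0, 0, 2.6], 8.5], [[-4.16, -0.54, -0.83], [0, 0, 2.6], 8.5], [[-4.16, -0.54, -0.83], [0, 0, 2.6], 8.5], [[-4.16, -0.54, -0.83], [0, 0, 2.6], 8.5], [[-4.16, -0.54, -0.83], [0, 0, 2.6], 4], [[-4.16, -0.54, -0.83], [0, 0, 2.6], 4], [[-4.16, -0.54, -0.83], [0, 0, 2.6], 4], [[-4.16, -0.54, -0.83], [0, 0, 2.6], 4]])

```text
clock: 2.5
ee_pos: [0.531, 0.3345, 0.3147]
tcp_rot: [0.0, 0.382, 0.924, 0.0]
ft_force: [0.7, 0.3, 0.3]
finger_gap: 0.04
```

apply_moves(plan=[[[-4.16, -0.54, -0.83], [0, 0, 2.6], 4], [[-4.16, -0.54, -0.83], [0, 0, 2.6], 4], [[0, 0, 0], [0, 0, 0], 4], [[0, 0, 0], [0, 0, 0], 4]])

```text
clock: 2.9
ee_pos: [0.5803, 0.2676, 0.3311]
tcp_rot: [-0.0, 0.424, 0.906, 0.0]
ft_force: [0.1, 0.6, -0.4]
finger_gap: 0.0401
```

```bash
cat > look.py <<'E'
from h import *;import pickle,sys
np.set_printoptions(precision=4,suppress=True)
n=sys.argv[1];tag=sys.argv[2]
st=bot.read_state();f=bot.grab_frame(n);pickle.dump((f,st),open(tag+".pkl","wb"));cv2.imwrite(f"pics/{tag}.png",f["image"])
print(st["clock"],st["ee_pos"],pose(st)[:3,:3],st["qpos"],st["ft_force"],st["finger_gap"])
E
python3 look.py wrist w1; python3 - <<'E'
from h import *;import pickle
from scipy.optimize import least_squares
np.set_printoptions(precision=4,suppress=True)
f,st=pickle.load(open("w1.pkl","rb"))
P,u,v=cloud(f,st);im=f["image"][v,u].astype(int)
near=np.hypot(P[:,0]-.602,P[:,1]-.2415)<.075
for z in (.1165,):
    Q=P[near&(abs(P[:,2]-z)<.004)]
    def fun(p): 
        r=np.hypot(Q[:,0]-p[0],Q[:,1]-p[1]);return np.maximum(0,r-.042)+np.maximum(0,.034-r)
    s=least_squares(fun,[.602,.2415],loss='soft_l1',f_scale=.002);c=s.x;print("centre",c,len(Q),np.median(Q[:,2]))
yel=near&(im[:,2]>im[:,0]*2.2)&(im[:,1]>im[:,0]*2)&(im[:,1]>.78*im[:,2])&(P[:,2]>.1)
a=np.degrees(np.arctan2(P[yel,1]-c[1],P[yel,0]-c[0]))%360;print(yel.sum(),np.percentile(a,[1,5,50,95,99]))
w=near&(im.min(1)>120)&(P[:,2]<.03)&(P[:,2]>.008)
print("white",w.sum(),P[w].mean(0),np.degrees(np.arctan2(*(P[w].mean(0)[:2]-c)[::-1]))%360)
q=np.hypot(P[:,0]-c[0],P[:,1]-c[1])<.02
print("floor z",np.percentile(P[q,2],[5,25,50,75,95]),q.sum())
E
```

```text
2.9 [0.5803 0.2676 0.3311] [[-0.6407  0.7678 -0.    ]
 [ 0.7678  0.6407  0.0007]
 [ 0.0006  0.0004 -1.    ]] [ 0.322   0.1859  1.4644  0.0007  1.4911 -0.3735] [ 0.0589  0.6456 -0.4016] 0.04009088888380576
centre [0.6019 0.2421] 1274 0.11690688506634367
42 [239.3731 239.7971 245.5038 283.3773 290.9791]
white 872 [0.5887 0.2766 0.012 ] 110.91878683020563
floor z [0.0429 0.0437 0.0442 0.0448 0.0456] 563
```

View pics/w1.png

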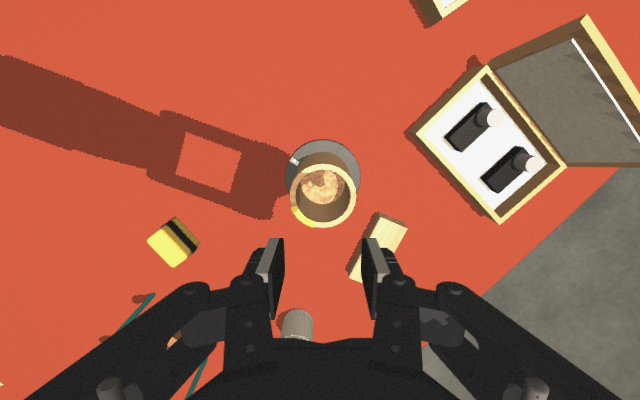

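The wrist view shows the mark at about (294,161), the label on the rim at about (302,217) and the cork at z≈0.044. I'll refine the two azimuths.

```bash
python3 - <<'E'
from h import *;import pickle
np.set_printoptions(precision=4,suppress=True)
f,st=pickle.load(open("w1.pkl","rb"));c=np.array([.6019,.2421])
im=f["image"].astype(int);crop=f["image"][130:240,270:380];cv2.imwrite("pics/c1.png",cv2.resize(crop,None,fx=5,fy=5,interpolation=2))
az=lambda p:np.degrees(np.arctan2(p[:,1]-c[1],p[:,0]-c[0]))%360
v,u=np.nonzero((im.min(2)>150));m=(u>283)&(u<305)&(v>150)&(v<172);p=atz(f,np.c_[u,v][m],.012,st);print(m.sum(),u[m].mean(),v[m].mean(),p.mean(0),az(p).mean())
hsv=cv2.cvtColor(f["image"],cv2.COLOR_BGR2HSV)
y,x=np.mgrid[:400,:640];m=(hsv[...,0]>24)&(hsv[...,0]<34)&(hsv[...,1]>170)&(hsv[...,2]>90)&(x>280)&(x<370)&(y>180)&(y<240)
p=atz(f,np.c_[x[m],y[m]],.117,st);r=np.hypot(*(p[:,:2]-c).T);k=(r<.043)&(r>.033);print(m.sum(),k.sum(),az(p[k]).min(),az(p[k]).max(),az(p[k]).mean())
E
```

```text
41 295.0731707317073 161.9512195121951 [0.5533 0.234  0.012 ] 189.97552744006657Traceback (most recent call last):
  File "<stdin>", line 9, in <module>
  File "h.py", line 15, in atz
    T=camT(f,st);s=ray(f,uv);d=np.c_[s,np.ones(len(s))]@T[:3,:3].T
                   ~~~^^^^^^
  File "h.py", line 8, in ray
    return cv2.undistortPoints(np.array(uv,float).reshape(-1,1,2),K,d).reshape(-1,2)
           ~~~~~~~~~~~~~~~~~~~^^^^^^^^^^^^^^^^^^^^^^^^^^^^^^^^^^^^^^^^
cv2.error: OpenCV(4.12.0) /io/opencv/modules/calib3d/src/undistort.dispatch.cpp:347: error: (-215:Assertion failed) CV_IS_MAT(_src) && CV_IS_MAT(_dst) && (_src->rows == 1 || _src->cols == 1) && (_dst->rows == 1 || _dst->cols == 1) && _src->cols + _src->rows - 1 == _dst->rows + _dst->cols - 1 && (CV_MAT_TYPE(_src->type) == CV_32FC2 || CV_MAT_TYPE(_src->type) == CV_64FC2) && (CV_MAT_TYPE(_dst->type) == CV_32FC2 || CV_MAT_TYPE(_dst->type) == CV_64FC2) in function 'cvUndistortPointsInternal'
```

View pics/c1.png

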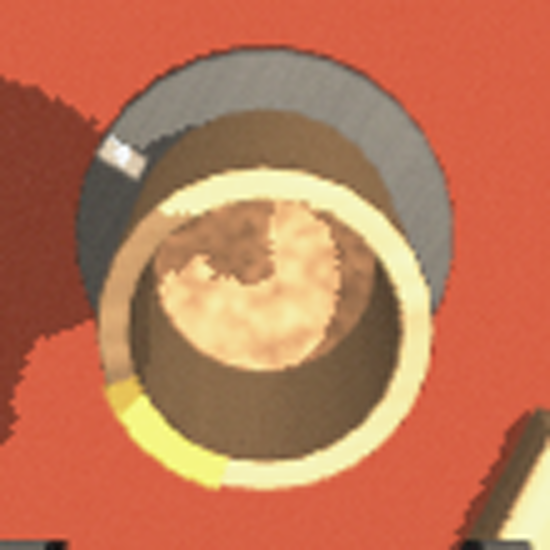

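```bash
python3 - <<'E'
from h import *;import pickle
np.set_printoptions(precision=4,suppress=True)
f,st=pickle.load(open("w1.pkl","rb"));c=np.array([.6019,.2421])
uv=np.array([[105,390],[141,380],[222,490],[226,456],[98,328],[437,328],[268,168],[268,490]])/5+[269.9,129.9]
p=atz(f,uv,.117,st);print(p,np.hypot(*(p[:,:2]-c).T));print("ctr",(p[4]+p[5])/2,(p[6]+p[7])/2)
print(np.degrees(np.arctan2(p[:4,1]-c[1],p[:4,0]-c[0]))%360)
uv=np.array([[112,148],[136,165]])/5+[269.9,129.9];p=atz(f,uv,.012,st);print(p)
print(np.degrees(np.arctan2(p[:,1]-c[1],p[:,0]-c[0]))%360)
uv=np.array([[78,225],[453,225],[265,47]])/5+[269.9,129.9];p=atz(f,uv,.012,st);print(p,np.hypot(*(p[:,:2]-c).T))
E
```

```text
[[0.5811 0.2051 0.117 ]
 [0.5864 0.2129 0.117 ]
 [0.6208 0.203  0.117 ]
 [0.6156 0.2109 0.117 ]
 [0.5697 0.2167 0.117 ]
 [0.6343 0.2706 0.117 ]
 [0.5764 0.2744 0.117 ]
 [0.6298 0.2106 0.117 ]] [0.0425 0.033  0.0434 0.0341 0.041  0.0431 0.0412 0.0421]
ctr [0.602  0.2436 0.117 ] [0.6031 0.2425 0.117 ]
[240.643  241.9717 295.7783 293.7595]
[[0.5476 0.2342 0.012 ]
 [0.5566 0.2348 0.012 ]]
[188.2488 189.1317]
[[0.5545 0.2082 0.012 ]
 [0.6451 0.2838 0.012 ]
 [0.5642 0.2883 0.012 ]] [0.0583 0.06   0.0597]
```

```bash
python3 - <<'E'
from h import *
T=pose(bot.read_state());plan(T,[.5729,.2186,.14],down(40),5)
E
```

```text
n 5 shift cm [-0.682 -0.741  3.813] turn deg [-0.003 -0.01  -0.011]
```

apply_moves(plan=[[[-0.68, -0.74, 3.81], [0, 0, 0], 4], [[-0.68, -0.74, 3.81], [0, 0, 0], 4], [[-0.68, -0.74, 3.81], [0, 0, 0], 4], [[-0.68, -0.74, 3.81], [0, 0, 0], 4], [[-0.68, -0.74, 3.81], [0, 0, 0], 4], [[0, 0, 0], [0, 0, 0], 4], [[0, 0, 1], [0, 0, 0], 4], [[0, 0, 1.5], [0, 0, 0], 4], [[0, 0, 1.5], [0, 0, 0], 4], [[0, 0, 1.4], [0, 0, 0], 4]])

```text
clock: 3.95
ee_pos: [0.5739, 0.2192, 0.0864]
tcp_rot: [0.001, 0.423, 0.906, 0.001]
ft_force: [0.6, 0.0, -0.2]
finger_gap: 0.04
```

```bash
python3 look.py wrist w2
```

```text
3.95 [0.5739 0.2192 0.0864] [[-0.6427  0.7661  0.0018]
 [ 0.7661  0.6427  0.0006]
 [-0.0007  0.0018 -1.    ]] [ 0.2507  0.3508  1.7398  0.0001  1.0491 -0.4474] [ 0.5976  0.0158 -0.1861] 0.039965670462194944
```

View pics/w2.png

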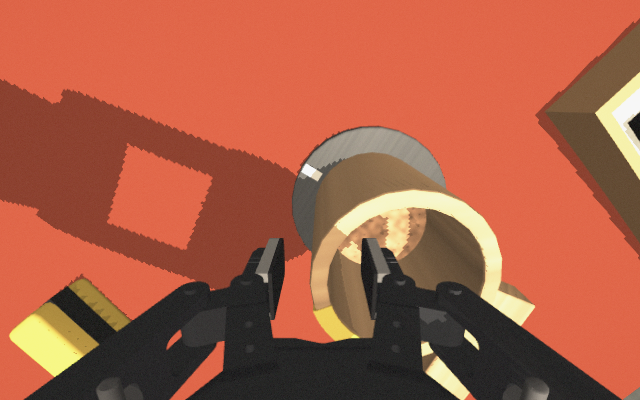

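The fingers straddle the wall, so I'll close gently.

apply_moves(plan=[[[0, 0, 0], [0, 0, 0], 2], [[0, 0, 0], [0, 0, 0], 0.5], [[0, 0, 0], [0, 0, 0], 0.5], [[0, 0, 0], [0, 0, 0], 0.5], [[0, 0, 0], [0, 0, 0], 0.5], [[0, 0, 0], [0, 0, 0], 0.5]], force=30)

```text
clock: 4.6
ee_pos: [0.573, 0.2188, 0.0867]
tcp_rot: [-0.0, 0.423, 0.906, 0.0]
ft_force: [-2.9, 1.0, 0.1]
finger_gap: 0.0099
```

```bash
python3 - <<'E'
from h import *
np.set_printoptions(precision=4,suppress=True)
st=bot.read_state();T=pose(st);c=np.array([.602,.243]);th=np.radians(-79)
print(st["ft_force"],st["finger_gap"],T[:2,3]-c,np.hypot(*(T[:2,3]-c)))
# same screw
Z=R.from_euler('z',th).as_matrix();p=T[:3,3].copy();p[:2]=c+Z[:2,:2]@(p[:2]-c)
plan(T,p,Z@T[:3,:3],20)
E
```

```text
[-2.9148  1.0447  0.0947] 0.009946387998389908 [-0.029  -0.0242] 0.03773752047301135
n 20 shift cm [0.26 0.01 0.  ] turn deg [-0.002 -0.     3.95 ]
```

apply_moves(plan=[[[0.26, 0.01, 0], [0, 0, 3.95], 0.5], [[0.26, 0.01, 0], [0, 0, 3.95], 0.5], [[0.26, 0.01, 0], [0, 0, 3.95], 0.5], [[0.26, 0.01, 0], [0, 0, 3.95], 0.5], [[0.26, 0.01, 0], [0, 0, 3.95], 0.5], [[0.26, 0.01, 0], [0, 0, 3.95], 0.5], [[0.26, 0.01, 0], [0, 0, 3.95], 0.5], [[0.26, 0.01, 0], [0, 0, 3.95], 0.5], [[0.26, 0.01, 0], [0, 0, 3.95], 0.5], [[0.26, 0.01, 0], [0, 0, 3.95], 0.5]])

```text
clock: 5.6
ee_pos: [0.564, 0.2424, 0.0867]
tcp_rot: [-0.0, 0.705, 0.709, -0.001]
ft_force: [-2.8, 0.0, 1.4]
finger_gap: 0.0099
```

```bash
python3 look.py wrist w3;  python3 - <<'E'
from h import *
np.set_printoptions(precision=4,suppress=True)
st=bot.read_state();T=pose(st);print(T[:2,3]-[.602,.243],np.hypot(*(T[:2,3]-[.602,.243])),np.degrees(np.arctan2(*(T[:2,3]-[.602,.243])[::-1]))%360,np.degrees(np.arctan2(T[1,1],T[0,1])))
E
```

```text
5.6 [0.564  0.2424 0.0867] [[-0.0053  1.     -0.0012]
 [ 1.      0.0053 -0.0006]
 [-0.0006 -0.0012 -1.    ]] [ 0.2918  0.3514  1.7384 -0.0003  1.0531  0.2866] [-2.8352  0.0138  1.3741] 0.009890552644649128
[-0.0381 -0.0003] 0.038056168327182886 180.3909476737684 0.2014589247807511
```

View pics/w3.png

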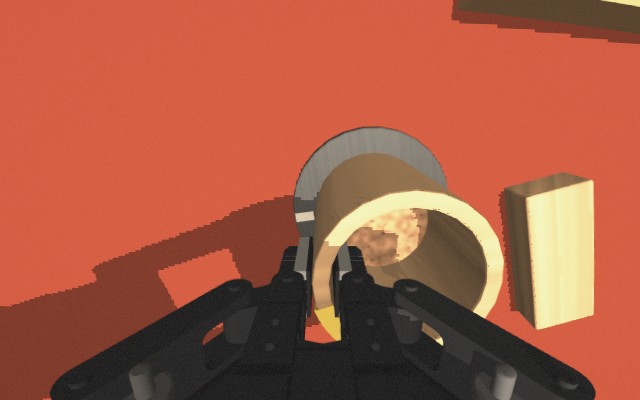

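apply_moves(plan=[[[0.26, 0.01, 0], [0, 0, 3.95], 0.5], [[0.26, 0.01, 0], [0, 0, 3.95], 0.5], [[0.26, 0.01, 0], [0, 0, 3.95], 0.5], [[0.26, 0.01, 0], [0, 0, 3.95], 0.5], [[0.26, 0.01, 0], [0, 0, 3.95], 0.5], [[0.26, 0.01, 0], [0, 0, 3.95], 0.5], [[0.26, 0.01, 0], [0, 0, 3.95], 0.5], [[0.26, 0.01, 0], [0, 0, 3.95], 0.5], [[0.26, 0.01, 0], [0, 0, 3.95], 0.5], [[0.26, 0.01, 0], [0, 0, 3.95], 0.5]])

```text
clock: 6.65
ee_pos: [0.5722, 0.2664, 0.0867]
tcp_rot: [-0.0, 0.903, 0.429, -0.001]
ft_force: [-4.6, -0.1, 2.2]
finger_gap: 0.01
```

```bash
python3 look.py wrist w4; python3 look.py side s4; python3 - <<'E'
import cv2
a=cv2.imread('pics/w4.png')[110:340,260:520];b=cv2.imread('pics/s4.png')[120:220,230:350]
b=cv2.resize(b,(276*1,230),interpolation=2)
cv2.imwrite('pics/c4.png',cv2.resize(cv2.hconcat([a,b]),None,fx=1.48,fy=1.48,interpolation=2))
E
```

```text
6.65 [0.5722 0.2664 0.0867] [[ 0.6314  0.7755 -0.0022]
 [ 0.7755 -0.6314 -0.0005]
 [-0.0018 -0.0014 -1.    ]] [0.3246 0.384  1.694  0.0002 1.0657 1.0078] [-4.5927 -0.1193  2.166 ] 0.010018013747112487
6.7 [0.5724 0.2667 0.0867] [[ 0.6329  0.7742 -0.0018]
 [ 0.7742 -0.6329 -0.0002]
 [-0.0013 -0.0013 -1.    ]] [0.3247 0.3844 1.6936 0.0004 1.0655 1.0099] [-3.9358  0.4021  3.2155] 0.009813395278625714
```

View pics/c4.png

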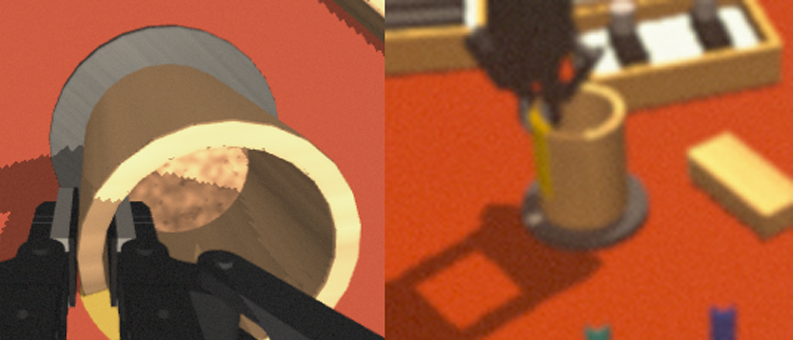

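apply_moves(plan=[[[0, 0, 0], [0, 0, 0], 1.5], [[0, 0, 0], [0, 0, 0], 3], [[0, 0, 0], [0, 0, 0], 4], [[0, 0, 0], [0, 0, 0], 4], [[0, 0, -1.5], [0, 0, 0], 4], [[0, 0, -3], [0, 0, 0], 4], [[0, 0, -4.5], [0, 0, 0], 4], [[0, 0, -4.5], [0, 0, -5], 4], [[0, 0, -4.5], [0, 0, -5], 4], [[0, 0, -4.5], [0, 0, -5], 4]])

```text
clock: 7.75
ee_pos: [0.5729, 0.2665, 0.3148]
tcp_rot: [0.0, 0.838, 0.546, 0.001]
ft_force: [1.0, 0.3, 0.6]
finger_gap: 0.0398
```

```bash
python3 - <<'E'
from h import *
T=pose(bot.read_state());Rm=down(0)
Tc=np.array([[0,-.9582,-.286,.0715],[1,0,0,-.0007],[0,-.286,.9582,-.1426]])
c=Rm@Tc[:,3];d=Rm@Tc[:,2];pz=.33; t=(.09-(pz+c[2]))/d[2]
p=np.array([.602,.242,0])-c-d*t;p[2]=pz;print(T[:3,3],p);plan(T,p,Rm)
E
```

```text
[0.57290976 0.26650249 0.31481365] [0.6027     0.28469704 0.33      ]
n 3 shift cm [ 0.861  0.795 -0.505] turn deg [ 0.034 -0.018 -7.94 ]
```

apply_moves(plan=[[[0.86, 0.8, -0.5], [0, 0, -7.94], 4], [[0.86, 0.8, -0.5], [0, 0, -7.94], 4], [[0.86, 0.8, -0.5], [0, 0, -7.94], 4], [[0, 0, 0], [0, 0, 0], 4]])

```text
clock: 8.15
ee_pos: [0.6042, 0.2852, 0.3287]
tcp_rot: [0.001, 0.708, 0.706, 0.002]
ft_force: [-0.2, -0.2, 0.3]
finger_gap: 0.0398
```

```bash
python3 look.py wrist w5; python3 - <<'E'
import cv2
a=cv2.imread('pics/w5.png')[130:250,260:390]
cv2.imwrite('pics/c5.png',cv2.resize(a,None,fx=5,fy=5,interpolation=2))
E
```

```text
8.15 [0.6042 0.2852 0.3287] [[ 0.0036  1.      0.0035]
 [ 1.     -0.0036  0.0013]
 [ 0.0013  0.0035 -1.    ]] [0.3361 0.2479 1.3957 0.0001 1.4942 0.3397] [-0.1797 -0.2264  0.3208] 0.03981562226732601
```

View pics/c5.png

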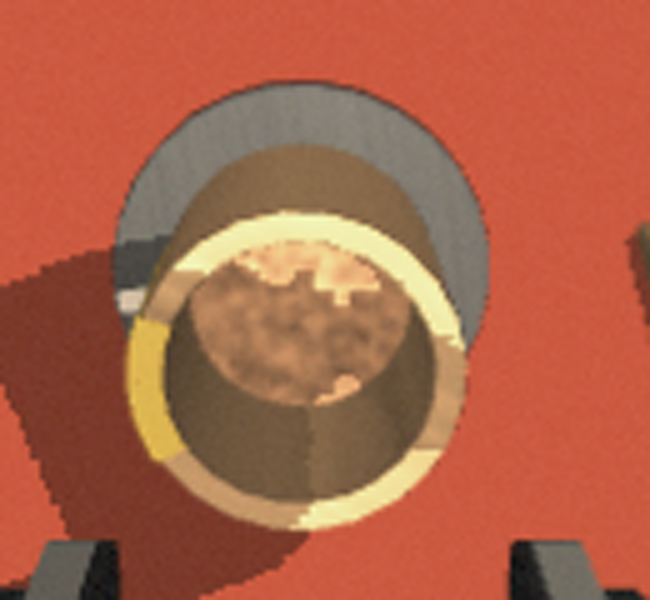

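```bash
python3 - <<'E'
from h import *;import pickle
np.set_printoptions(precision=4,suppress=True)
f,st=pickle.load(open("w5.pkl","rb"))
k=lambda l:np.array(l)/5+[259.9,129.9]
# rim circle
p=atz(f,k([[126,370],[467,370],[298,212],[298,530]]),.117,st);print(p);c=np.array([(p[0,0]+p[1,0])/2,(p[2,1]+p[3,1])/2]);print("c",c)
az=lambda p:np.degrees(np.arctan2(p[:,1]-c[1],p[:,0]-c[0]))%360
print("label",az(atz(f,k([[138,318],[170,323],[157,461],[183,448]]),.117,st)))
q=atz(f,k([[117,302],[142,300],[114,260],[489,260],[300,82]]),.012,st);print("mark",q,az(q))
cd=np.array([(q[2,0]+q[3,0])/2,q[4,1]-.06]);print("disc c",cd)
m=q[:2].mean(0)[:2];print("mark az about disc c",np.degrees(np.arctan2(*(m-cd)[::-1]))%360)
P,u,v=cloud(f,st);s=np.hypot(P[:,0]-c[0],P[:,1]-c[1])<.02;print("cork z",np.percentile(P[s,2],[10,50,90]), "rim z",np.median(P[(np.hypot(P[:,0]-c[0],P[:,1]-c[1])-.038).__abs__()<.002,2]))
E
```

```text
[[0.5595 0.2435 0.117 ]
 [0.6442 0.2431 0.117 ]
 [0.6025 0.2832 0.117 ]
 [0.6019 0.2002 0.117 ]]
c [0.6018 0.2417]
label [158.6384 155.9023 212.2649 213.3085]
mark [[0.5441 0.2327 0.012 ]
 [0.5521 0.2333 0.012 ]
 [0.5437 0.2464 0.012 ]
 [0.6619 0.2458 0.012 ]
 [0.6027 0.3018 0.012 ]] [188.9118 189.6231 175.4206   3.8767  89.2132]
disc c [0.6028 0.2418]
mark az about disc c 189.13936135530804
cork z [0.0432 0.0443 0.0453] rim z 0.11749181813787207
```

```bash
cat > lab.py <<'E'
from h import *;import pickle,sys
np.set_printoptions(precision=3,suppress=True)
def prof(tag,c,r):
    f,st=pickle.load(open(tag+".pkl","rb"))
    a=np.radians(np.arange(0,360,1.));P=np.c_[c[0]+r*np.cos(a),c[1]+r*np.sin(a),np.full(360,.1172)]
    uv=proj(f,P,st).astype(np.float32)
    s=cv2.remap(f["image"],uv[:,0],uv[:,1],cv2.INTER_LINEAR).reshape(-1,3).astype(float)
    rat=s[:,0]/s[:,1]   # blue/green low for yellow
    return rat,s
for tag in sys.argv[1:]:
    for c in ([.602,.2417],[.602,.243]):
        for r in (.036,.038,.040):
            rat,s=prof(tag,c,r)
            lo,hi=np.percentile(rat,1),np.median(rat);th=(lo+hi)/2
            k=np.nonzero(rat<th)[0];print(tag,c,r,"lo/hi",lo,hi,"span",k.min(),k.max(),len(k),"mid",k.mean())
E
python3 lab.py w1 w5
```

```text
w1 [0.602, 0.2417] 0.036 lo/hi 0.44647637641546273 0.7330508474576272 span 238 293 56 mid 265.5
w1 [0.602, 0.2417] 0.038 lo/hi 0.44751070578905633 0.7384978991596639 span 238 293 56 mid 265.5
w1 [0.602, 0.2417] 0.04 lo/hi 0.4489795918367347 0.717670011148272 span 239 292 54 mid 265.5
w1 [0.602, 0.243] 0.036 lo/hi 0.4559949990257842 0.7384978991596639 span 239 293 55 mid 266.0
w1 [0.602, 0.243] 0.038 lo/hi 0.4498384998086491 0.7426820728291317 span 239 292 54 mid 265.5
w1 [0.602, 0.243] 0.04 lo/hi 0.44751070578905633 0.7155172413793104 span 239 292 54 mid 265.5
w5 [0.602, 0.2417] 0.036 lo/hi 0.4430694021975293 0.695364238410596 span 157 212 56 mid 184.5
w5 [0.602, 0.2417] 0.038 lo/hi 0.44099326088276364 0.6952157514922935 span 157 213 57 mid 185.0
w5 [0.602, 0.2417] 0.04 lo/hi 0.44145144676467835 0.6923076923076923 span 158 212 55 mid 185.0
w5 [0.602, 0.243] 0.036 lo/hi 0.44418851435705364 0.6959459459459459 span 159 214 56 mid 186.5
w5 [0.602, 0.243] 0.038 lo/hi 0.4419889502762431 0.695364238410596 span 159 214 56 mid 186.5
w5 [0.602, 0.243] 0.04 lo/hi 0.44172320133337445 0.6929560421005234 span 160 214 55 mid 187.0
```

```bash
python3 - <<'E'
from h import *
T=pose(bot.read_state());plan(T,[.564,.2422,.14],down(0),5)
E
```

```text
n 5 shift cm [-0.855 -0.789  3.755] turn deg [ 0.02  -0.005 -0.071]
```

apply_moves(plan=[[[-0.86, -0.79, 3.76], [0, 0, -0.07], 4], [[-0.86, -0.79, 3.76], [0, 0, -0.07], 4], [[-0.86, -0.79, 3.76], [0, 0, -0.07], 4], [[-0.86, -0.79, 3.76], [0, 0, -0.07], 4], [[-0.86, -0.79, 3.76], [0, 0, -0.07], 4], [[0, 0, 0], [0, 0, 0], 4], [[0, 0, 1], [0, 0, 0], 4], [[0, 0, 1.5], [0, 0, 0], 4], [[0, 0, 1.5], [0, 0, 0], 4], [[0, 0, 1.3], [0, 0, 0], 4]])

```text
clock: 9.2
ee_pos: [0.5643, 0.2421, 0.0852]
tcp_rot: [0.0, 0.706, 0.708, 0.001]
ft_force: [-0.0, 0.5, 0.4]
finger_gap: 0.0402
```

apply_moves(plan=[[[0, 0, 0], [0, 0, 0], 2], [[0, 0, 0], [0, 0, 0], 0.5], [[0, 0, 0], [0, 0, 0], 0.5], [[0, 0, 0], [0, 0, 0], 0.5], [[0, 0, 0], [0, 0, 0], 0.5]], force=30)

```text
clock: 9.7
ee_pos: [0.5639, 0.2422, 0.0852]
tcp_rot: [0.0, 0.706, 0.708, 0.001]
ft_force: [3.5, 3.3, -8.3]
finger_gap: 0.0085
```

```bash
python3 - <<'E'
from h import *
np.set_printoptions(precision=4,suppress=True)
st=bot.read_state();T=pose(st);c=np.array([.602,.2422]);th=np.radians(3.6)
print(T[:3,3])
Z=R.from_euler('z',th).as_matrix();p=T[:3,3].copy();p[:2]=c+Z[:2,:2]@(p[:2]-c)
plan(T,p,Z@T[:3,:3],2)
E
```

```text
[0.5639 0.2422 0.0852]
n 2 shift cm [-0.12   0.002 -0.   ] turn deg [ 0.002  0.002 -1.8  ]
```

apply_moves(plan=[[[-0.12, 0, 0], [0, 0, -1.8], 0.5], [[-0.12, 0, 0], [0, 0, -1.8], 0.5], [[0, 0, 0], [0, 0, 0], 0.5], [[0, 0, 0], [0, 0, 0], 1.5], [[0, 0, 0], [0, 0, 0], 3], [[0, 0, 0], [0, 0, 0], 4], [[0, 0, 0], [0, 0, 0], 4]])

```text
clock: 10.4
ee_pos: [0.5638, 0.2392, 0.0861]
tcp_rot: [0.0, 0.684, 0.73, 0.0]
ft_force: [0.4, -0.1, -0.1]
finger_gap: 0.0402
```

apply_moves(plan=[[[0, 0, -1.5], [0, 0, 0], 4], [[0, 0, -3], [0, 0, 0], 4], [[0, 0, -4], [0, 0, 0], 4], [[0.8, 0.8, -4], [0, 0, 0.5], 4], [[0.8, 0.8, -4], [0, 0, 0.5], 4], [[0.8, 0.8, -4], [0, 0, 0.5], 4], [[0.8, 0.8, -4], [0, 0, 0.5], 4], [[0.8, 0.8, 0], [0, 0, 0.5], 4], [[0, 0, 0], [0, 0, 0], 4]])

```text
clock: 11.3
ee_pos: [0.6028, 0.2821, 0.3336]
tcp_rot: [0.001, 0.699, 0.715, 0.002]
ft_force: [0.0, -0.6, -0.3]
finger_gap: 0.0398
```

```bash
python3 look.py wrist w6; python3 lab.py w6; python3 - <<'E'
import cv2
a=cv2.imread('pics/w6.png')[130:250,260:390]
cv2.imwrite('pics/c6.png',cv2.resize(a,None,fx=5,fy=5,interpolation=2))
E
```

```text
11.3 [0.6028 0.2821 0.3336] [[-0.0222  0.9997  0.0049]
 [ 0.9998  0.0221  0.0018]
 [ 0.0017  0.0049 -1.    ]] [0.3322 0.2394 1.3971 0.0001 1.4999 0.3101] [ 0.0333 -0.5776 -0.3259] 0.0398429273380079
w6 [0.602, 0.2417] 0.036 lo/hi 0.4426229508196721 0.7014925373134329 span 160 215 56 mid 187.5
w6 [0.602, 0.2417] 0.038 lo/hi 0.44126261109776604 0.6994489873677423 span 161 215 55 mid 188.0
w6 [0.602, 0.2417] 0.04 lo/hi 0.44505494505494503 0.6950354609929078 span 160 215 56 mid 187.5
w6 [0.602, 0.243] 0.036 lo/hi 0.44505494505494503 0.697986577181208 span 162 217 56 mid 189.5
w6 [0.602, 0.243] 0.038 lo/hi 0.4416366714183892 0.7015265436318068 span 162 217 56 mid 189.5
w6 [0.602, 0.243] 0.04 lo/hi 0.4443121473121473 0.6954093919325708 span 162 216 55 mid 189.0
```

View pics/c6.png

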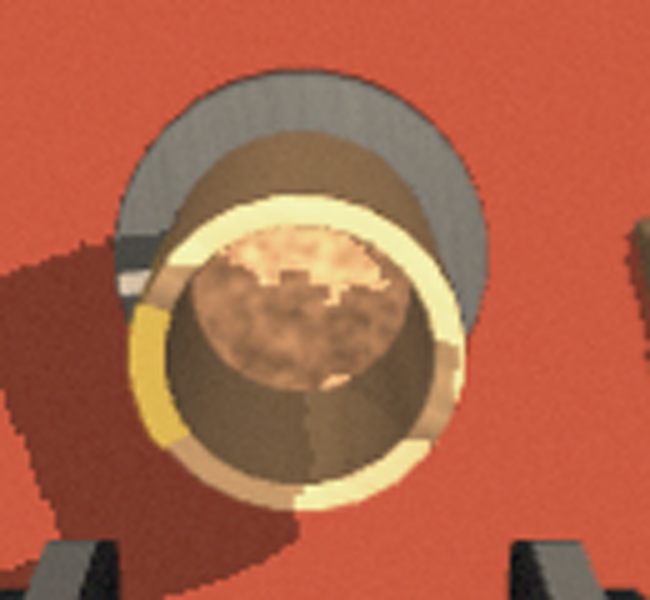

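```bash
python3 - <<'E'
from h import *
T=pose(bot.read_state());Rm=down(0)
Tc=np.array([[0,-.9582,-.286,.0715],[1,0,0,-.0007],[0,-.286,.9582,-.1426]])
c=Rm@Tc[:,3];d=Rm@Tc[:,2];pz=.40; t=(.15-(pz+c[2]))/d[2]
p=np.array([.58,-.20,0])-c-d*t;p[2]=pz;print(T[:3,3],p);plan(T,p,Rm)
E
```

```text
[0.60137025 0.2812484  0.3308655 ] [ 0.5807    -0.1543182  0.4      ]
n 10 shift cm [-4.353 -0.26  -0.691] turn deg [0.001 0.001 0.127]
```

apply_moves(plan=[[[-4.35, -0.26, -0.7], [0, 0, 0.13], 4], [[-4.35, -0.26, -0.7], [0, 0, 0.13], 4], [[-4.35, -0.26, -0.7], [0, 0, 0.13], 4], [[-4.35, -0.26, -0.7], [0, 0, 0.13], 4], [[-4.35, -0.26, -0.7], [0, 0, 0.13], 4], [[-4.35, -0.26, -0.7], [0, 0, 0.13], 4], [[-4.35, -0.26, -0.7], [0, 0, 0.13], 4], [[-4.35, -0.26, -0.7], [0, 0, 0.13], 4], [[-4.35, -0.26, -0.7], [0, 0, 0.13], 4], [[-4.35, -0.26, -0.7], [0, 0, 0.13], 4]])

```text
clock: 12.35
ee_pos: [0.5785, -0.1556, 0.398]
tcp_rot: [-0.002, 0.708, 0.707, -0.001]
ft_force: [0.7, -0.1, 0.4]
finger_gap: 0.0401
```

apply_moves(plan=[[[0, 0, 0], [0, 0, 0], 4], [[0, 0, 0], [0, 0, 0], 4]])

```text
clock: 12.55
ee_pos: [0.5791, -0.1549, 0.3982]
tcp_rot: [-0.002, 0.708, 0.706, -0.001]
ft_force: [-0.2, 0.8, -0.4]
finger_gap: 0.0399
```

```bash
python3 look.py wrist w7; python3 - <<'E'
from h import *
import pickle
np.set_printoptions(precision=4,suppress=True)
st=bot.read_state();f=bot.grab_frame("wrist")
for t in ["file_y_mid","file_y_foot","file_y_top","rack","file_b_mid","file_r_mid"]:
    print(t,[(np.round(d["uv"],1),round(d["score"],2)) for d in bot.pinpoint(f,t)][:5])
E
```

```text
12.55 [ 0.5791 -0.1549  0.3982] [[ 0.0037  1.     -0.0039]
 [ 1.     -0.0037  0.0021]
 [ 0.0021 -0.0039 -1.    ]] [-0.3787  0.0823  1.4586  0.0005  1.6052 -0.375 ] [-0.1696  0.7765 -0.3729] 0.03992406549644924
file_y_mid [(array([377. , 188.8]), 0.89), (array([320.4, 195.5]), 0.78), (array([271.6, 144.8]), 0.69), (array([325.3, 164. ]), 0.49)]
file_y_foot [(array([364.7, 176. ]), 0.59)]
file_y_top [(array([398.4, 209.6]), 0.92), (array([249.3, 156.1]), 0.71), (array([325.8, 223.3]), 0.57), (array([418.,  58.]), 0.42)]
rack [(array([325.1, 176.7]), 0.67)]
file_b_mid []
file_r_mid [(array([335.5, 266.6]), 0.76), (array([320.9, 227.7]), 0.75), (array([267.8, 229.9]), 0.65)]
```

View pics/w7.png

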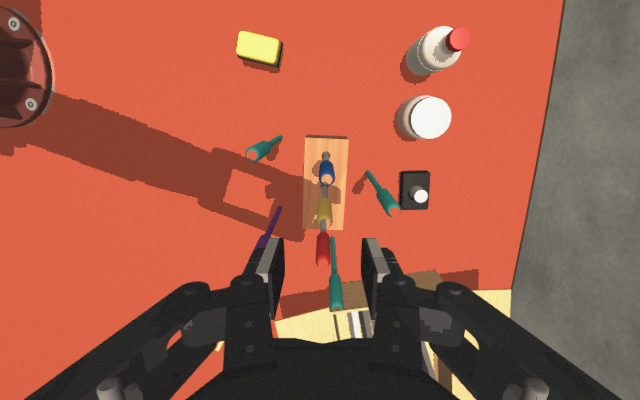

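Yellow's top is at about (325,220). The turquoise decoy's top is at (395,210) on the +x side and the purple one's at (265,240) on the -x side. I'll measure the clearances.

```bash
python3 - <<'E'
from h import *;import pickle
np.set_printoptions(precision=4,suppress=True)
f,st=pickle.load(open("w7.pkl","rb"));P,u,v=cloud(f,st)
hsv=cv2.cvtColor(f["image"],cv2.COLOR_BGR2HSV)[v,u]
win=(P[:,0]>.45)&(P[:,0]<.72)&(P[:,1]>-.34)&(P[:,1]<-.08)
def rep(n,m):
    m=m&win
    for lo,hi in ((.217,.25),(.2,.217),(.17,.2),(.1,.17),(.04,.1)):
        k=m&(P[:,2]>lo)&(P[:,2]<=hi)
        if k.sum()>3: print(n,lo,k.sum(),np.median(P[k],0),P[k][:,:2].min(0),P[k][:,:2].max(0))
H,S,V=hsv[:,0],hsv[:,1],hsv[:,2]
rep("yel",(H>24)&(H<33)&(S>140)&(P[:,2]>.14))
rep("turq E",(H>75)&(H<98)&(S>100)&(P[:,0]>.6)); rep("turq W",(H>75)&(H<98)&(S>100)&(P[:,0]<.55)); rep("turq S",(H>75)&(H<98)&(S>100)&(abs(P[:,0]-.58)<.03))
rep("pur",(H>125)&(H<155)&(S>60)); rep("blue",(H>100)&(H<124)&(S>100)); rep("red",((H>174)|(H<4))&(S>170)&(P[:,2]>.1))
# rack edge orientation
k=win&(abs(P[:,2]-.06)<.004)&(abs(P[:,0]-.58)<.06);xy=P[k][:,:2].astype(np.float32);r=cv2.minAreaRect(xy*1000);print("rack",r)
z=f["z_map"]
E
python3 - <<'E'
import cv2
a=cv2.imread('pics/w7.png')[120:320,230:430]
cv2.imwrite('pics/c7.png',cv2.resize(a,None,fx=3,fy=3,interpolation=2))
E
```

```text
turq E 0.217 34 [ 0.6564 -0.1905  0.2182] [ 0.6008 -0.3254] [ 0.6663 -0.1873]
turq E 0.2 129 [ 0.6543 -0.1903  0.2118] [ 0.6    -0.3232] [ 0.6685 -0.1856]
turq E 0.17 139 [ 0.6535 -0.1898  0.1862] [ 0.6    -0.3216] [ 0.6634 -0.1855]
turq E 0.1 104 [ 0.6564 -0.1909  0.1559] [ 0.6    -0.3217] [ 0.6635 -0.1857]
turq E 0.04 42 [ 0.6578 -0.1918  0.0728] [ 0.6564 -0.1954] [ 0.6609 -0.1903]
turq W 0.217 31 [ 0.5076 -0.1264  0.2182] [ 0.4983 -0.1376] [ 0.5101 -0.1234]
turq W 0.2 83 [ 0.5094 -0.127   0.2129] [ 0.5    -0.1382] [ 0.5117 -0.1218]
turq W 0.17 74 [ 0.5103 -0.1265  0.1868] [ 0.504 -0.136] [ 0.5119 -0.1218]
turq W 0.1 55 [ 0.5095 -0.1281  0.1546] [ 0.5048 -0.1357] [ 0.5118 -0.1224]
turq W 0.04 29 [ 0.5069 -0.1288  0.071 ] [ 0.5047 -0.1324] [ 0.5077 -0.1267]
turq S 0.217 23 [ 0.5972 -0.3212  0.2183] [ 0.5896 -0.3254] [ 0.6036 -0.3184]
turq S 0.2 117 [ 0.596  -0.3195  0.2102] [ 0.5884 -0.3283] [ 0.604  -0.3171]
turq S 0.17 143 [ 0.5958 -0.3188  0.1861] [ 0.5887 -0.3229] [ 0.6039 -0.3166]
turq S 0.1 137 [ 0.5956 -0.3197  0.1537] [ 0.5882 -0.3251] [ 0.6036 -0.3162]
turq S 0.04 58 [ 0.59
[... 280 characters left out ...]
ue 0.217 88 [ 0.5833 -0.149   0.2254] [ 0.5757 -0.1626] [ 0.5908 -0.1462]
blue 0.2 33 [ 0.5834 -0.147   0.208 ] [ 0.5766 -0.1503] [ 0.5902 -0.1461]
blue 0.17 54 [ 0.583  -0.1471  0.1862] [ 0.5762 -0.1508] [ 0.5906 -0.146 ]
blue 0.1 9 [ 0.5813 -0.1466  0.1665] [ 0.5775 -0.1493] [ 0.5863 -0.1461]
red 0.217 114 [ 0.5797 -0.2491  0.225 ] [ 0.5714 -0.2581] [ 0.5869 -0.2458]
red 0.2 87 [ 0.5785 -0.2474  0.2086] [ 0.571  -0.2521] [ 0.5871 -0.2458]
red 0.17 117 [ 0.5797 -0.2474  0.1856] [ 0.5709 -0.2523] [ 0.5872 -0.2457]
red 0.1 41 [ 0.5796 -0.2472  0.1646] [ 0.5714 -0.2518] [ 0.5865 -0.2455]
rack ((580.8328857421875, -225.40272521972656), (196.28970336914062, 70.03521728515625), 87.36316680908203)
```

View pics/c7.png

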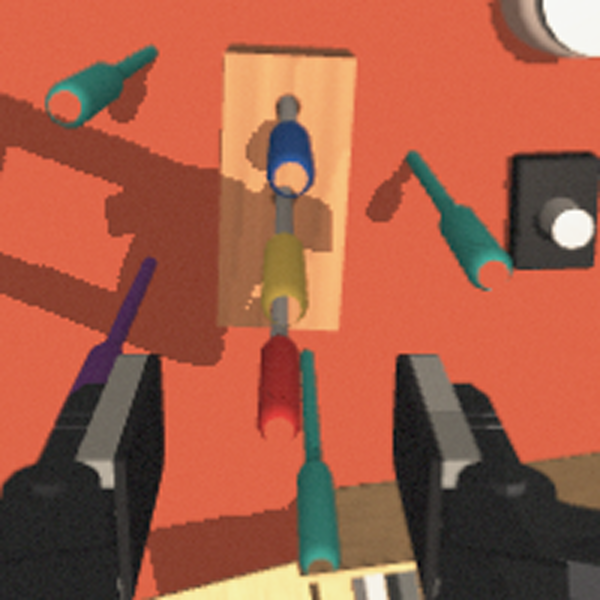

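```bash
python3 - <<'E'
from h import *;import pickle
np.set_printoptions(precision=4,suppress=True)
f,st=pickle.load(open("w7.pkl","rb"));k=lambda l:np.array(l)/3+[229.8,119.8]
for n,l in (("top y",[[284,307]]),("top b",[[292,178]]),("top r",[[279,430]])): print(n,atz(f,k(l),.2295,st))
print("holes b",atz(f,k([[288,105]]),.06,st))
print("y shaft mid between? ",atz(f,k([[281,315],[283,232]]),.1,st))
# depth-based top
P,u,v=cloud(f,st);x,y=np.round(k([[284,307]])[0]).astype(int)
m=(abs(u-x)<=8)&(abs(v-y)<=10)&(P[:,2]>.15);Q=P[m];print(np.c_[Q,][Q[:,2]>.222].mean(0),(Q[:,2]>.222).sum(),Q[Q[:,2]>.222].min(0),Q[Q[:,2]>.222].max(0))
for z0,z1 in ((.215,.223),(.2,.215),(.18,.2),(.16,.18)):
    k2=m&(P[:,2]>z0)&(P[:,2]<z1)
    print(z0,k2.sum(),P[k2].min(0) if k2.any() else 0,P[k2].max(0) if k2.any() else 0)
x0,x1=.56,.6;mm=(abs(P[:,0]-.58)<.02)&(abs(P[:,1]+.2)<.02)&(P[:,2]>.07)
for z0 in np.arange(.07,.24,.02):
    q=P[mm&(abs(P[:,2]-z0)<.01)]
    if len(q): print(round(z0,3),len(q),q.min(0)[:2],q.max(0)[:2])
E
```

```text
top y [[ 0.5815 -0.2042  0.2295]]
top b [[ 0.5844 -0.1553  0.2295]]
top r [[ 0.5795 -0.2551  0.2295]]
holes b [[ 0.5843 -0.1543  0.06  ]]
y shaft mid between?  [[ 0.5803 -0.2589  0.1   ]
 [ 0.5814 -0.2134  0.1   ]]
[ 0.5815 -0.2013  0.2263] 103 [ 0.573  -0.2134  0.2225] [ 0.5901 -0.1956  0.2314]
0.215 35 [ 0.573  -0.2067  0.2155] [ 0.5902 -0.1959  0.2228]
0.2 20 [ 0.5726 -0.2053  0.2013] [ 0.5906 -0.1976  0.2147]
0.18 0 0 0
0.16 1 [ 0.5796 -0.2455  0.1602] [ 0.5796 -0.2455  0.1602]
0.07 6 [ 0.5781 -0.2048] [ 0.5861 -0.2011]
0.09 19 [ 0.5781 -0.2043] [ 0.586  -0.2004]
0.11 19 [ 0.5782 -0.2034] [ 0.5858 -0.2004]
0.13 23 [ 0.5783 -0.2029] [ 0.5856 -0.1998]
0.15 11 [ 0.5745 -0.2011] [ 0.5891 -0.1971]
0.17 59 [ 0.5732 -0.2041] [ 0.5904 -0.1961]
0.19 65 [ 0.5736 -0.2022] [ 0.5899 -0.1957]
0.21 87 [ 0.5726 -0.2053] [ 0.5906 -0.1959]
0.23 111 [ 0.573  -0.2134] [ 0.5901 -0.1956]
```

```bash
python3 - <<'E'
from h import *
T=pose(bot.read_state());plan(T,[.5818,-.2048,.27],down(0),4)
E
```

```text
n 4 shift cm [-1.293  0.032  3.257] turn deg [-0.004 -0.002  0.006]
```

apply_moves(plan=[[[-1.29, 0.03, 3.26], [0, 0, 0], 4], [[-1.29, 0.03, 3.26], [0, 0, 0], 4], [[-1.29, 0.03, 3.26], [0, 0, 0], 4], [[-1.29, 0.03, 3.26], [0, 0, 0], 4], [[0, 0, 0], [0, 0, 0], 4], [[0, 0, 0], [0, 0, 0], 4]])

```text
clock: 13.55
ee_pos: [0.5814, -0.2051, 0.2698]
tcp_rot: [-0.001, 0.708, 0.707, -0.0]
ft_force: [-0.8, -0.6, 0.9]
finger_gap: 0.0402
```

```bash
python3 look.py wrist w8;  python3 - <<'E'
from h import *;import pickle
np.set_printoptions(precision=4,suppress=True)
f,st=pickle.load(open("w8.pkl","rb"));print("proj top",proj(f,[[.5818,-.2048,.2295]],st))
plan(pose(st),[.5818,-.2048,.1813],down(0),4)
E
```

```text
13.55 [ 0.5814 -0.2051  0.2698] [[ 0.0012  1.     -0.0013]
 [ 1.     -0.0012  0.0012]
 [ 0.0012 -0.0013 -1.    ]] [-0.4532  0.1718  1.5933  0.0005  1.3782 -0.4521] [-0.8207 -0.6002  0.949 ] 0.040174198725428906
proj top [[321.6669 222.1585]]
n 4 shift cm [0.007 0.011 2.213] turn deg [-0.018 -0.017 -0.017]
```

View pics/w8.png

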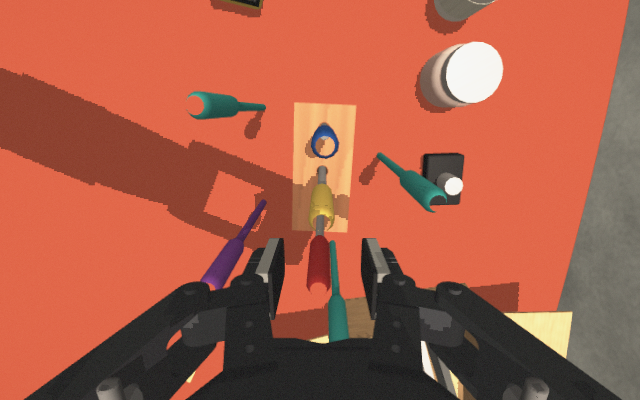

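apply_moves(plan=[[[0, 0.01, 2.2], [0, 0, 0], 4], [[0, 0.01, 2.2], [0, 0, 0], 4], [[0, 0.01, 2.2], [0, 0, 0], 4], [[0, 0.01, 2.25], [0, 0, 0], 4], [[0, 0, 0], [0, 0, 0], 4], [[0, 0, 0], [0, 0, 0], 1], [[0, 0, 0], [0, 0, 0], 1], [[0, 0, 0], [0, 0, 0], 1], [[0, 0, 0], [0, 0, 0], 1], [[0, 0, 0], [0, 0, 0], 1]], force=40)

```text
clock: 14.6
ee_pos: [0.5835, -0.2064, 0.1846]
tcp_rot: [0.002, 0.708, 0.707, 0.001]
ft_force: [-1.6, 0.6, 5.6]
finger_gap: 0.0173
```

```bash
python3 look.py scene s9; python3 -c "
import cv2
a=cv2.imread('pics/s9.png')[80:290,140:360];cv2.imwrite('pics/c9.png',cv2.resize(a,None,fx=2.8,fy=2.8,interpolation=2))"
```

```text
14.6 [ 0.5835 -0.2064  0.1846] [[ 0.0012  1.      0.004 ]
 [ 1.     -0.0012 -0.0018]
 [-0.0018  0.004  -1.    ]] [-0.4534  0.2433  1.6724  0.0001  1.2215 -0.4523] [-1.6471  0.5541  5.598 ] 0.01732258599749659
```

View pics/c9.png

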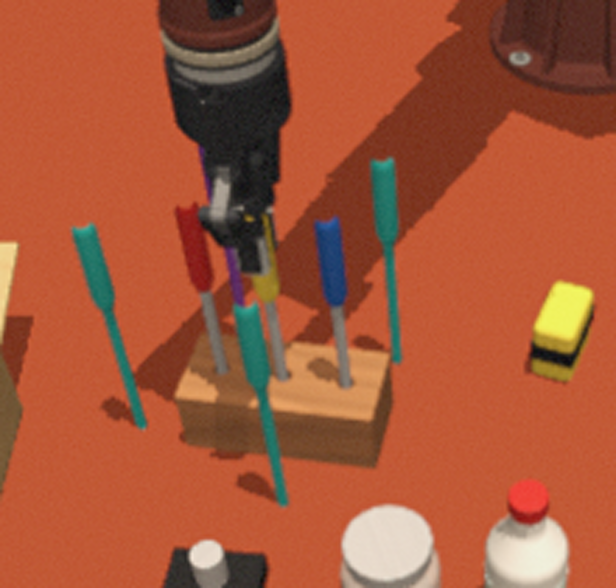

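apply_moves(plan=[[[0, 0, -1], [0, 0, 0], 1], [[0, 0, -2], [0, 0, 0], 1], [[0, 0, -3], [0, 0, 0], 1], [[0, 0, -4], [0, 0, 0], 1], [[0, 0, -4], [0, 0, 0], 1], [[0, 0, -4], [0, 0, 0], 1], [[0, 0, -4], [0, 0, 0], 1], [[0, 0, -3], [0, 0, 0], 1], [[0, 0, -1.5], [0, 0, 0], 1], [[0, 0, 0], [0, 0, 0], 1]], force=60)

```text
clock: 15.65
ee_pos: [0.5828, -0.2061, 0.4499]
tcp_rot: [0.003, 0.708, 0.707, 0.001]
ft_force: [-0.4, 0.3, -0.2]
finger_gap: 0.0162
```

```bash
python3 look.py scene s10; python3 look.py side t10; python3 -c "
import cv2
a=cv2.imread('pics/s10.png')[0:290,120:380];b=cv2.imread('pics/t10.png')[60:350,240:440];cv2.imwrite('pics/c10.png',cv2.resize(cv2.hconcat([a,b]),None,fx=1.7,fy=1.7,interpolation=2))"
```

```text
15.65 [ 0.5828 -0.2061  0.4499] [[ 0.0012  1.      0.0054]
 [ 1.     -0.0012 -0.0026]
 [-0.0026  0.0054 -1.    ]] [-0.4535  0.1132  1.3329  0.      1.6895 -0.4522] [-0.4192  0.3107 -0.2322] 0.01623748403809177
15.7 [ 0.5822 -0.2058  0.447 ] [[ 0.0012  1.      0.0014]
 [ 1.     -0.0012 -0.0006]
 [-0.0006  0.0014 -1.    ]] [-0.4535  0.1146  1.3365  0.0001  1.6889 -0.4522] [ 0.1698  0.2535 -0.8466] 0.016146356244247283
```

View pics/c10.png

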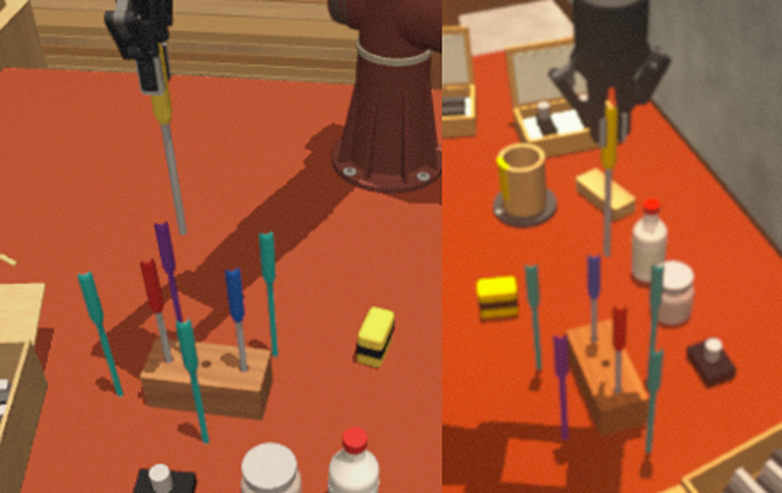

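```bash
python3 - <<'E'
from h import *;import pickle
np.set_printoptions(precision=4,suppress=True)
f,st=pickle.load(open("s10.pkl","rb"));g,st2=pickle.load(open("t10.pkl","rb"))
def tri(a,b):
    p,d=ln(f,a);q,e=ln(g,b)
    t=np.linalg.lstsq(np.c_[d,-e],q-p,rcond=None)[0];x=p+d*t[0];y=q+e*t[1];return (x+y)/2,np.linalg.norm(x-y)
F,e=tri((227.3,137.5),(337.8,211.3));S,e2=tri((217.5,72),(340,157.5))
print("foot",F,e,"shoulder",S,e2);T=pose(st2);print("foot in tool",T[:3,:3].T@(F-T[:3,3]))
# predicted
for n,h in (("s",f),("t",g)): print(n,proj(h,[T[:3,3]+T[:3,2]*.1746, T[:3,3]+T[:3,2]*.0346]))
a=np.hstack([cv2.resize(f["image"][60:150,190:260],(350,450)),cv2.resize(g["image"][130:220,300:370],(350,450))]);cv2.imwrite("pics/c11.png",a)
E
```

```text
foot [ 0.581  -0.2068  0.2722] 0.0020933928378453663 shoulder [ 0.5847 -0.2041  0.4123] 0.003849065107950761
foot in tool [-0.0009 -0.0014  0.1748]
s [[227.1504 138.2867]
 [216.0248  71.9265]]
t [[337.8427 210.5145]
 [338.4053 157.5972]]
```

View pics/c11.png

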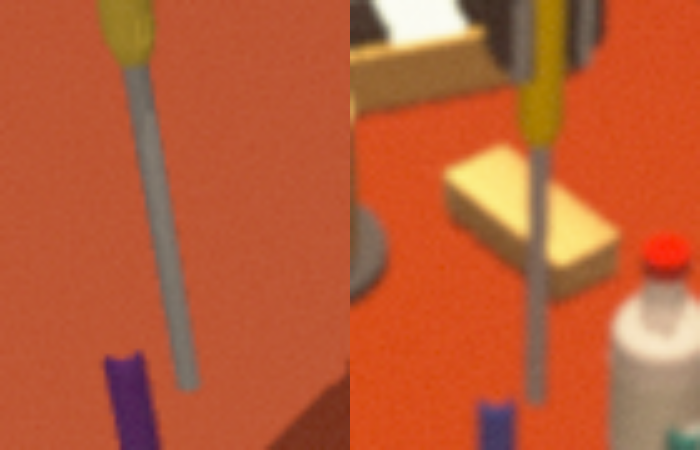

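```bash
cat > tgt.py <<'E'
from h import *
C=np.array([.602,.242,0]);AZ=189.;fh=np.array([np.cos(np.radians(AZ)),np.sin(np.radians(AZ)),0]);L=.1747
def tgt(s,zf,al):
    Rm=down(AZ-180,al,AZ);foot=C+s*fh+[0,0,zf];return foot-L*Rm[:,2],Rm
def cur(st):
    T=pose(st);f=T[:3,3]+L*T[:3,2];d=f-C
    return "s %.4f lat %.4f z %.4f tilt %.2f"%(d@fh,d@np.cross([0,0,1],fh),f[2],np.degrees(np.arccos(-T[2,2])))
E
python3 - <<'E'
from tgt import *
np.set_printoptions(precision=4,suppress=True)
T=pose(bot.read_state());p,Rm=tgt(-.024,.28,30);print(p,Rm);plan(T,p,Rm)
E
```

```text
[0.5394 0.2321 0.4313] [[-0.1564  0.8554  0.4938]
 [ 0.9877  0.1355  0.0782]
 [-0.      0.5    -0.866 ]]
n 10 shift cm [ 4.398 -0.153  0.139] turn deg [-3.004  0.231 -0.888]
```

```bash
python3 - <<'E'
from tgt import *
T=pose(bot.read_state());p,Rm=tgt(-.024,.28,30);plan(T,p,Rm,15)
E
```

```text
n 15 shift cm [ 2.932 -0.095  0.094] turn deg [-2.003  0.154 -0.592]
```

apply_moves(plan=[[[2.93, -0.1, 0.09], [-2, 0.15, -0.59], 1], [[2.93, -0.1, 0.09], [-2, 0.15, -0.59], 1], [[2.93, -0.1, 0.09], [-2, 0.15, -0.59], 1], [[2.93, -0.1, 0.09], [-2, 0.15, -0.59], 1], [[2.93, -0.1, 0.09], [-2, 0.15, -0.59], 1], [[2.93, -0.1, 0.09], [-2, 0.15, -0.59], 1], [[2.93, -0.1, 0.09], [-2, 0.15, -0.59], 1], [[2.93, -0.1, 0.09], [-2, 0.15, -0.59], 1], [[2.93, -0.1, 0.09], [-2, 0.15, -0.59], 1], [[2.93, -0.1, 0.09], [-2, 0.15, -0.59], 1]])

```text
clock: 16.75
ee_pos: [0.5587, 0.0876, 0.4339]
tcp_rot: [0.112, 0.66, 0.732, 0.13]
ft_force: [-0.3, 0.3, -0.4]
finger_gap: 0.0169
```

apply_moves(plan=[[[2.93, -0.1, 0.09], [-2, 0.15, -0.59], 1], [[2.93, -0.1, 0.09], [-2, 0.15, -0.59], 1], [[2.93, -0.1, 0.09], [-2, 0.15, -0.59], 1], [[2.93, -0.1, 0.09], [-2, 0.15, -0.59], 1], [[2.93, -0.1, 0.09], [-2, 0.15, -0.59], 1], [[0, 0, 0], [0, 0, 0], 1]])

```text
clock: 17.35
ee_pos: [0.5362, 0.2341, 0.4271]
tcp_rot: [0.166, 0.626, 0.737, 0.194]
ft_force: [0.9, -0.5, -1.4]
finger_gap: 0.0165
```

```bash
python3 - <<'E'
from tgt import *
st=bot.read_state();print(cur(st),st["ft_force"],st["qpos"])
T=pose(st);p,Rm=tgt(-.024,.14,30);plan(T,p,Rm,5)
E
```

```text
s -0.0201 lat -0.0026 z 0.2752 tilt 29.61 [ 0.86757851 -0.47412843 -1.43930895] [ 0.33820345 -0.27663675  1.80876538 -0.09969977  1.10178971  0.19852379]
n 5 shift cm [-0.047 -1.298  2.386] turn deg [-0.079 -0.003  0.052]
```

apply_moves(plan=[[[-0.05, -1.3, 2.39], [-0.08, 0, 0.05], 1], [[-0.05, -1.3, 2.39], [-0.08, 0, 0.05], 1], [[-0.05, -1.3, 2.39], [-0.08, 0, 0.05], 1], [[-0.05, -1.3, 2.39], [-0.08, 0, 0.05], 1], [[-0.05, -1.3, 2.39], [-0.08, 0, 0.05], 1], [[0, 0, 0], [0, 0, 0], 1], [[0, 0, 0], [0, 0, 0], 1]])

```text
clock: 18.05
ee_pos: [0.5427, 0.2286, 0.2944]
tcp_rot: [0.17, 0.629, 0.733, 0.198]
ft_force: [0.4, -0.1, -0.8]
finger_gap: 0.0166
```

```bash
python3 look.py scene s12; python3 look.py side t12; python3 - <<'E'
from tgt import *;import pickle
np.set_printoptions(precision=4,suppress=True)
st=bot.read_state();print(cur(st),st["ft_force"],st["torque"])
T=pose(st);foot=T[:3,3]+L*T[:3,2]
o=[]
for n,(x,y) in (("s12",(400,120)),("t12",(230,80))):
    f=pickle.load(open(n+".pkl","rb"))[0];im=f["image"].copy();uv=proj(f,[foot])[0];print(n,uv)
    c=im[y:y+150,x:x+110];c=cv2.resize(c,None,fx=3.6,fy=3.6,interpolation=2);cv2.drawMarker(c,(int((uv[0]-x+.5)*3.6),int((uv[1]-y+.5)*3.6)),(255,0,0),0,14,1);o.append(c)
cv2.imwrite("pics/c12.png",np.hstack(o))
p,Rm=tgt(-.024,.08,30);plan(T,p,Rm,4)
E
```

```text
18.05 [0.5427 0.2286 0.2944] [[-0.1514  0.854   0.4978]
 [ 0.9885  0.1312  0.0755]
 [-0.0009  0.5035 -0.864 ]] [ 0.325  -0.2098  2.0002 -0.1184  0.8336  0.2292] [ 0.3855 -0.0966 -0.7963] 0.016629989144408
18.1 [0.5438 0.2291 0.2968] [[-0.1515  0.852   0.5011]
 [ 0.9885  0.1307  0.0767]
 [-0.0001  0.5069 -0.862 ]] [ 0.3252 -0.2109  1.9977 -0.1184  0.8332  0.2294] [ 0.5903 -0.2201 -0.0248] 0.016703759281237174
s -0.0300 lat 0.0038 z 0.1479 tilt 30.59 [ 0.3911  0.2267 -0.5574] [-0.0748  0.3426 -0.0143]
s12 [458.9444 221.3211]
t12 [295.547 141.563]
n 4 shift cm [ 0.084 -0.943  1.388] turn deg [ 0.148  0.031 -0.063]
```

View pics/c12.png

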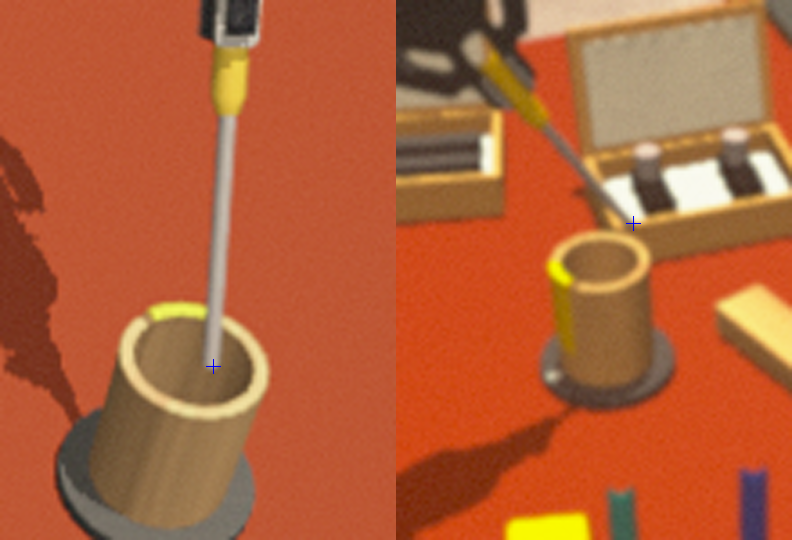

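```bash
python3 - <<'E'
from tgt import *
for i in range(4):
    st=bot.read_state();print(cur(st),st["ft_force"]);bot.grab_frame("side")
T=pose(bot.read_state());p,Rm=tgt(-.024,.12,30);plan(T,p,Rm,2)
E
```

```text
s -0.0300 lat 0.0038 z 0.1479 tilt 30.59 [ 0.39114957  0.22666946 -0.55740424]
s -0.0304 lat 0.0035 z 0.1487 tilt 30.65 [-0.74756505  0.14755067 -1.10042436]
s -0.0305 lat 0.0034 z 0.1489 tilt 30.67 [ 0.6054647  -1.04505827 -0.68311463]
s -0.0303 lat 0.0034 z 0.1487 tilt 30.65 [ 1.15717522 -0.4654569  -0.5778938 ]
n 2 shift cm [ 0.151 -0.882  1.068] turn deg [ 0.309  0.051 -0.119]
```

apply_moves(plan=[[[0.15, -0.88, 1.07], [0.3, 0.05, -0.12], 1], [[0.15, -0.88, 1.07], [0.3, 0.05, -0.12], 1], [[0, 0, 0], [0, 0, 0], 1], [[0, 0, 0], [0, 0, 0], 1], [[0, 0, 0], [0, 0, 0], 1]])

```text
clock: 18.85
ee_pos: [0.5388, 0.2319, 0.2693]
tcp_rot: [0.168, 0.627, 0.735, 0.196]
ft_force: [-0.6, 0.4, -0.2]
finger_gap: 0.0165
```

```bash
python3 - <<'E'
from tgt import *
st=bot.read_state();print(cur(st),st["ft_force"])
T=pose(bot.read_state());p,Rm=tgt(-.024,.07,30);plan(T,p,Rm,5)
E
```

```text
s -0.0230 lat 0.0001 z 0.1178 tilt 29.87 [-0.6136869   0.35096117 -0.23445713]
n 5 shift cm [ 0.001 -0.467  0.839] turn deg [-0.025  0.004  0.004]
```

Aligned. I'll descend to z≈0.07, still above the cork, and then go slowly.

apply_moves(plan=[[[0, -0.47, 0.84], [0, 0, 0], 1], [[0, -0.47, 0.84], [0, 0, 0], 1], [[0, -0.47, 0.84], [0, 0, 0], 1], [[0, -0.47, 0.84], [0, 0, 0], 1], [[0, -0.47, 0.84], [0, 0, 0], 1], [[0, 0, 0], [0, 0, 0], 1], [[0, 0, 0], [0, 0, 0], 1], [[0, 0, 0], [0, 0, 0], 1]])

```text
clock: 19.65
ee_pos: [0.5396, 0.2321, 0.2218]
tcp_rot: [0.168, 0.627, 0.735, 0.196]
ft_force: [0.2, -0.2, -0.7]
finger_gap: 0.016
```

```bash
python3 - <<'E'
from tgt import *
st=bot.read_state();print(cur(st),st["ft_force"],st["torque"])
T=pose(bot.read_state());p,Rm=tgt(-.024,.053,30);plan(T,p,Rm,4)
E
```

```text
s -0.0240 lat 0.0001 z 0.0704 tilt 29.93 [ 0.20661969 -0.22428858 -0.70199951] [-0.02350421  0.32233639  0.05871914]
n 4 shift cm [ 0.002 -0.223  0.377] turn deg [-0.018  0.003  0.003]
```

apply_moves(plan=[[[0, -0.22, 0.38], [0, 0, 0], 1], [[0, -0.22, 0.38], [0, 0, 0], 1], [[0, -0.22, 0.38], [0, 0, 0], 1], [[0, -0.22, 0.38], [0, 0, 0], 1], [[0, 0, 0], [0, 0, 0], 1], [[0, 0, 0], [0, 0, 0], 1], [[0, -0.05, 0.087], [0, 0, 0], 1], [[0, -0.05, 0.087], [0, 0, 0], 1], [[0, 0, 0], [0, 0, 0], 1]])

```text
clock: 20.55
ee_pos: [0.539, 0.2318, 0.2015]
tcp_rot: [0.167, 0.627, 0.735, 0.196]
ft_force: [-1.3, -0.4, -0.6]
finger_gap: 0.017
```

apply_moves(plan=[[[0, -0.05, 0.087], [0, 0, 0], 1], [[0, -0.05, 0.087], [0, 0, 0], 1], [[0, 0, 0], [0, 0, 0], 1]])

```text
clock: 20.85
ee_pos: [0.5389, 0.2318, 0.1993]
tcp_rot: [0.167, 0.628, 0.735, 0.196]
ft_force: [-0.2, 0.3, -0.7]
finger_gap: 0.0168
```

```bash
python3 - <<'E'
from tgt import *
st=bot.read_state();print(cur(st),st["ft_force"],st["torque"])
E
```

```text
s -0.0230 lat 0.0003 z 0.0477 tilt 29.83 [-0.23861256  0.34439049 -0.73879517] [-0.02997632  0.32435632 -0.00212977]
```

apply_moves(plan=[[[0, -0.05, 0.087], [0, 0, 0], 1], [[0, 0, 0], [0, 0, 0], 1]])

```text
clock: 21.05
ee_pos: [0.5391, 0.2318, 0.1985]
tcp_rot: [0.167, 0.627, 0.735, 0.196]
ft_force: [-0.2, 0.1, -0.9]
finger_gap: 0.0164
```

apply_moves(plan=[[[0, -0.05, 0.087], [0, 0, 0], 1], [[0, 0, 0], [0, 0, 0], 1]])

```text
clock: 21.25
ee_pos: [0.5393, 0.2319, 0.1979]
tcp_rot: [0.168, 0.627, 0.735, 0.196]
ft_force: [-1.3, 0.0, 1.6]
finger_gap: 0.0166
```

apply_moves(plan=[[[0, -0.05, 0.087], [0, 0, 0], 1], [[0, 0, 0], [0, 0, 0], 1]])

```text
clock: 21.45
ee_pos: [0.5395, 0.2321, 0.1975]
tcp_rot: [0.168, 0.627, 0.735, 0.196]
ft_force: [-2.4, -0.2, 4.8]
finger_gap: 0.0168
```

```bash
python3 - <<'E'
from tgt import *
st=bot.read_state();print(cur(st),st["ft_force"],st["torque"])
T=pose(bot.read_state());p,Rm=tgt(-.0275,.049,36.5);plan(T,p,Rm,5)
E
```

```text
s -0.0239 lat 0.0001 z 0.0461 tilt 29.94 [-2.35523177 -0.16880927  4.75476262] [-0.10023595  0.36074679 -0.0439751 ]
n 5 shift cm [ 0.001 -0.309 -0.006] turn deg [-1.312  0.002  0.003]
```

apply_moves(plan=[[[0, 0.1, -0.17], [0, 0, 0], 1], [[0, -0.31, 0.01], [-1.31, 0, 0], 1], [[0, -0.31, 0.01], [-1.31, 0, 0], 1], [[0, -0.31, 0.01], [-1.31, 0, 0], 1], [[0, -0.31, 0.01], [-1.31, 0, 0], 1], [[0, -0.31, 0.01], [-1.31, 0, 0], 1], [[0, 0, 0], [0, 0, 0], 1], [[0, 0, 0], [0, 0, 0], 1]])

```text
clock: 22.25
ee_pos: [0.5261, 0.2297, 0.1892]
tcp_rot: [0.203, 0.617, 0.723, 0.237]
ft_force: [-0.8, 0.1, -0.7]
finger_gap: 0.0166
```

```bash
python3 - <<'E'
from tgt import *
st=bot.read_state();print(cur(st),st["ft_force"],st["torque"])
T=pose(bot.read_state());p,Rm=tgt(-.0285,.046,37);plan(T,p,Rm,4)
E
```

```text
s -0.0266 lat 0.0004 z 0.0485 tilt 36.32 [-0.81430507  0.05359679 -0.73845233] [-0.05187304  0.3704546   0.05517917]
n 4 shift cm [ 0.007 -0.051  0.078] turn deg [-0.169  0.008  0.006]
```

apply_moves(plan=[[[0, -0.05, 0.08], [-0.17, 0, 0], 1], [[0, -0.05, 0.08], [-0.17, 0, 0], 1], [[0, 0, 0], [0, 0, 0], 1]])

```text
clock: 22.55
ee_pos: [0.5266, 0.2298, 0.1876]
tcp_rot: [0.205, 0.616, 0.722, 0.239]
ft_force: [0.1, -0.3, -0.1]
finger_gap: 0.0167
```

apply_moves(plan=[[[0, -0.05, 0.08], [-0.17, 0, 0], 1], [[0, 0, 0], [0, 0, 0], 1]])

```text
clock: 22.75
ee_pos: [0.5268, 0.2299, 0.187]
tcp_rot: [0.206, 0.616, 0.721, 0.241]
ft_force: [-0.6, 0.4, -0.6]
finger_gap: 0.0167
```

```bash
python3 - <<'E'
from tgt import *
st=bot.read_state();print(cur(st),st["ft_force"],st["torque"])
E
```

```text
s -0.0288 lat 0.0003 z 0.0473 tilt 36.94 [-0.56721343  0.38378629 -0.64135429] [-0.03483613  0.30532983 -0.03201728]
```

apply_moves(plan=[[[0, -0.06, 0.08], [0, 0, 0], 1], [[0, 0, 0], [0, 0, 0], 1]])

```text
clock: 22.95
ee_pos: [0.527, 0.23, 0.1865]
tcp_rot: [0.206, 0.616, 0.721, 0.241]
ft_force: [-1.9, 0.1, 1.3]
finger_gap: 0.0166
```

apply_moves(plan=[[[0, -0.03, 0.04], [0, 0, 0], 1], [[0, 0, 0], [0, 0, 0], 1]])

```text
clock: 23.15
ee_pos: [0.5271, 0.2301, 0.1862]
tcp_rot: [0.206, 0.616, 0.721, 0.241]
ft_force: [-1.3, -0.5, 1.8]
finger_gap: 0.0163
```

```bash
python3 - <<'E'
from tgt import *
st=bot.read_state();print(cur(st),st["ft_force"],st["torque"])
E
```

```text
s -0.0293 lat 0.0001 z 0.0467 tilt 37.00 [-1.34041909 -0.46778007  1.82654345] [-0.04874589  0.17553689 -0.02529563]
```

apply_moves(plan=[[[0, -0.15, 0], [-0.5, 0, 0], 1], [[0, -0.15, 0], [-0.5, 0, 0], 1], [[0, 0, 0], [0, 0, 0], 1], [[0, 0, 0], [0, 0, 0], 1]])

```text
clock: 23.55
ee_pos: [0.5246, 0.2297, 0.1841]
tcp_rot: [0.211, 0.614, 0.719, 0.247]
ft_force: [0.2, -0.0, 1.5]
finger_gap: 0.0164
```

```bash
python3 - <<'E'
from tgt import *
st=bot.read_state();print(cur(st),st["ft_force"],st["torque"])
E
python3 look.py scene s13; python3 look.py side t13; python3 - <<'E'
from tgt import *;import pickle
o=[]
for n,(x,y) in (("s13",(400,120)),("t13",(230,80))):
    f=pickle.load(open(n+".pkl","rb"))[0];im=f["image"];o.append(cv2.resize(im[y:y+150,x:x+110],None,fx=3.6,fy=3.6,interpolation=2))
cv2.imwrite("pics/c13.png",np.hstack(o))
E
```

```text
s -0.0292 lat 0.0000 z 0.0464 tilt 37.99 [ 0.18784477 -0.04630129  1.49239809] [ 0.12830156 -0.22529664 -0.02966088]
23.55 [0.5246 0.2297 0.1841] [[-0.1568  0.7784  0.6079]
 [ 0.9876  0.1237  0.0963]
 [-0.0002  0.6155 -0.7881]] [ 0.3547 -0.1629  2.2284 -0.2885  0.4386  0.4186] [ 0.1878 -0.0463  1.4924] 0.016406673425883492
23.6 [0.5247 0.2297 0.1841] [[-0.1566  0.7785  0.6078]
 [ 0.9877  0.1236  0.0962]
 [-0.0002  0.6154 -0.7882]] [ 0.3546 -0.1628  2.2282 -0.2884  0.4388  0.4186] [ 0.6917 -0.0027  1.9633] 0.01635657191639435
```

View pics/c13.png

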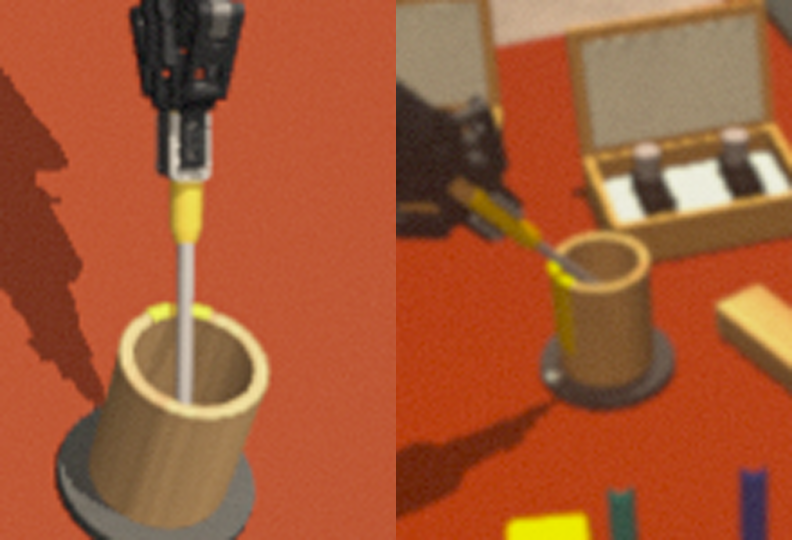

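apply_moves(plan=[[[0, -0.15, 0], [-0.5, 0, 0], 1], [[0, 0, 0], [0, 0, 0], 1], [[0, 0, 0], [0, 0, 0], 1]])

```text
clock: 23.95
ee_pos: [0.5233, 0.2295, 0.183]
tcp_rot: [0.214, 0.613, 0.718, 0.25]
ft_force: [0.0, -0.1, 2.4]
finger_gap: 0.0162
```

```bash
python3 - <<'E'
from tgt import *
st=bot.read_state();print(cur(st),st["ft_force"],st["torque"])
E
```

```text
s -0.0290 lat 0.0001 z 0.0462 tilt 38.46 [ 0.00500365 -0.14539793  2.3695255 ] [ 0.09257537 -0.27590607  0.03762717]
```

apply_moves(plan=[[[0, -0.15, 0], [-0.5, 0, 0], 1], [[0, 0, 0], [0, 0, 0], 1], [[0, 0, 0], [0, 0, 0], 1]])

```text
clock: 24.25
ee_pos: [0.5221, 0.2292, 0.182]
tcp_rot: [0.217, 0.612, 0.717, 0.253]
ft_force: [1.5, 0.1, 2.1]
finger_gap: 0.0167
```

```bash
python3 - <<'E'
from tgt import *
st=bot.read_state();print(cur(st),st["ft_force"],st["torque"])
E
```

```text
s -0.0290 lat 0.0001 z 0.0462 tilt 38.95 [1.46848935 0.08472223 2.1216049 ] [ 0.14463455 -0.41720822  0.04824829]
```

apply_moves(plan=[[[0, -0.15, 0], [-0.5, 0, 0], 1], [[0, 0, 0], [0, 0, 0], 1], [[0, 0, 0], [0, 0, 0], 1]])

```text
clock: 24.55
ee_pos: [0.5211, 0.2291, 0.1812]
tcp_rot: [0.219, 0.611, 0.716, 0.257]
ft_force: [1.0, 0.6, 5.1]
finger_gap: 0.0168
```

```bash
python3 - <<'E'
from tgt import *
st=bot.read_state();print(cur(st),st["ft_force"],st["torque"])
E
python3 look.py wrist w14
```

```text
s -0.0291 lat 0.0001 z 0.0463 tilt 39.46 [0.97275404 0.59717169 5.09909922] [ 0.14598033 -0.48038682  0.0537624 ]
24.55 [0.5211 0.2291 0.1812] [[-0.1566  0.7625  0.6278]
 [ 0.9877  0.1211  0.0993]
 [-0.0003  0.6356 -0.772 ]] [ 0.3597 -0.1723  2.2532 -0.3334  0.402   0.4654] [0.9728 0.5972 5.0991] 0.016838265729342366
```

View pics/w14.png

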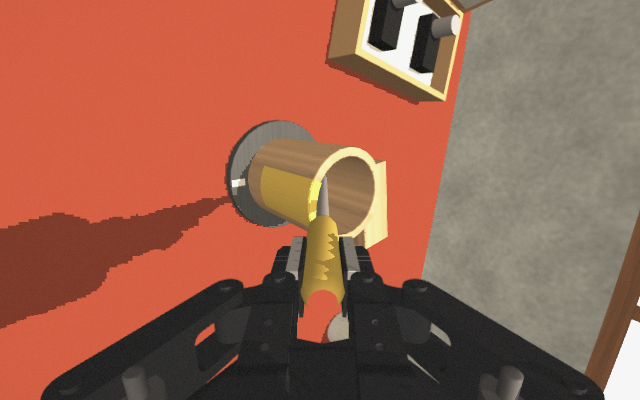

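The file rests on the rim at the label with its foot on the cork. I'll release slowly.

apply_moves(plan=[[[0, 0, 0], [0, 0, 0], 1.7], [[0, 0, 0], [0, 0, 0], 1.8], [[0, 0, 0], [0, 0, 0], 1.9], [[0, 0, 0], [0, 0, 0], 2.1], [[0, 0, 0], [0, 0, 0], 2.4]], force=20)

```text
clock: 25.1
ee_pos: [0.5196, 0.2283, 0.1791]
tcp_rot: [0.218, 0.612, 0.716, 0.255]
ft_force: [-0.7, 0.5, 0.2]
finger_gap: 0.0237
```

```bash
python3 look.py wrist w15;python3 look.py scene s15
```

```text
25.1 [0.5196 0.2283 0.1791] [[-0.1558  0.7653  0.6245]
 [ 0.9878  0.1215  0.0975]
 [-0.0013  0.6321 -0.7749]] [ 0.3596 -0.1715  2.2551 -0.333   0.4041  0.4654] [-0.7103  0.4677  0.2036] 0.023716836557810542
25.15 [0.5197 0.2284 0.1792] [[-0.1559  0.7651  0.6247]
 [ 0.9878  0.1216  0.0977]
 [-0.0012  0.6323 -0.7747]] [ 0.3597 -0.1715  2.255  -0.333   0.4038  0.4654] [-0.7161 -0.526   0.0671] 0.024235519742613093
```

View pics/w15.png

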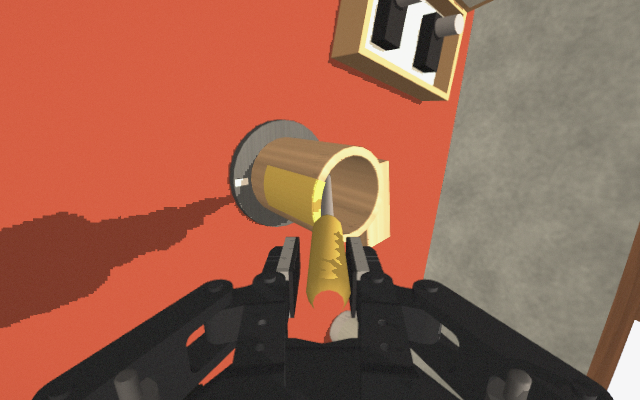

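apply_moves(plan=[[[0, 0, 0], [0, 0, 0], 3], [[0, 0, 0], [0, 0, 0], 4], [[0, 0, 0], [0, 0, 0], 5], [[0, 0, 0], [0, 0, 0], 5], [[0, 0, -1], [0, 0, 0], 5], [[0, 0, -2], [0, 0, 0], 5], [[0, 0, -3], [0, 0, 0], 5], [[0, 0, -3], [0, 0, 0], 5], [[0, 0, -3], [0, 0, 0], 5], [[0, 0, 0], [0, 0, 0], 5]])

```text
clock: 26.2
ee_pos: [0.4461, 0.2181, 0.2792]
tcp_rot: [0.221, 0.61, 0.715, 0.261]
ft_force: [0.3, -0.3, 1.9]
finger_gap: 0.0499
```

```bash
python3 look.py wrist w16;python3 look.py scene s16; python3 look.py side t16; python3 - <<'E'
import pickle,cv2,numpy as np
o=[]
for n,(x,y) in (("s16",(400,120)),("t16",(230,80))):
    im=pickle.load(open(n+".pkl","rb"))[0]["image"];o.append(cv2.resize(im[y:y+150,x:x+110],None,fx=3.6,fy=3.6,interpolation=2))
cv2.imwrite("pics/c16.png",np.hstack(o))
E
```

```text
26.2 [0.4461 0.2181 0.2792] [[-0.1578  0.7571  0.6339]
 [ 0.9875  0.1196  0.1029]
 [ 0.0021  0.6422 -0.7665]] [ 0.4113 -0.5207  2.301  -0.251   0.6951  0.3912] [ 0.3098 -0.3141  1.9304] 0.04990536521412969
26.25 [0.446  0.2178 0.2768] [[-0.1574  0.7592  0.6316]
 [ 0.9875  0.1202  0.1017]
 [ 0.0013  0.6397 -0.7686]] [ 0.4107 -0.5172  2.3022 -0.2512  0.6937  0.3915] [-0.6742 -0.1251 -0.1425] 0.04988997525947481
26.3 [0.4456 0.2173 0.2747] [[-0.1569  0.7614  0.629 ]
 [ 0.9876  0.1208  0.1002]
 [ 0.0003  0.6369 -0.7709]] [ 0.4102 -0.5145  2.3034 -0.2513  0.6936  0.3916] [ 0.0096 -0.3494 -0.2978] 0.04999700399858095
```

View pics/w16.png

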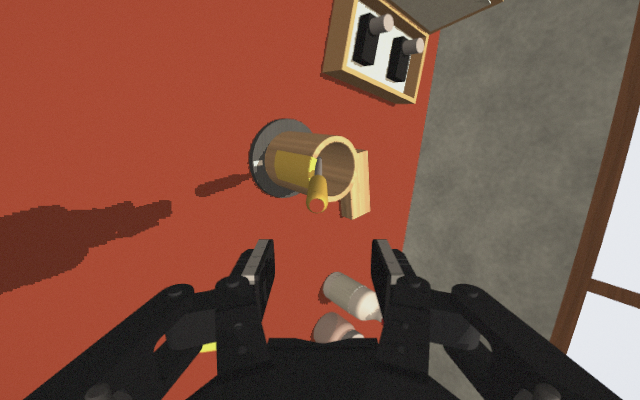

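View pics/c16.png

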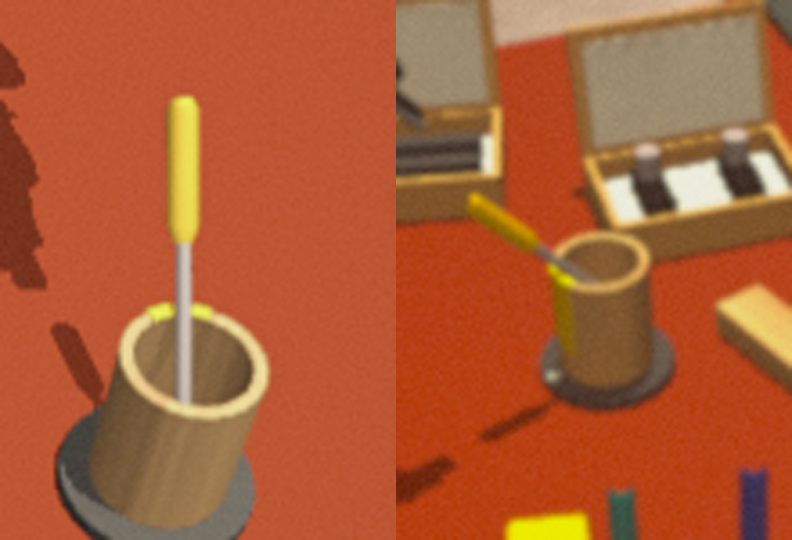

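apply_moves(plan=[[[0, 0, -2], [0, 0, 0], 5], [[0, 0, 0], [0, 0, 0], 5], [[0, 0, 0], [0, 0, 0], 5], [[0, 0, 0], [0, 0, 0], 5]])

```text
clock: 26.75
ee_pos: [0.4329, 0.2148, 0.2872]
tcp_rot: [0.219, 0.612, 0.716, 0.255]
ft_force: [0.7, -0.1, 0.6]
finger_gap: 0.0501
```

```bash
python3 look.py scene s17; python3 lab.py s17; python3 - <<'E'
import pickle,cv2,numpy as np
a=pickle.load(open("s16.pkl","rb"))[0]["image"].astype(int);b=pickle.load(open("s17.pkl","rb"))[0]["image"].astype(int)
print("file/cup region diff",np.abs(a-b)[140:270,410:480].mean())
o=pickle.load(open("scene0.pkl","rb"))[0]["image"].astype(int);d=np.abs(o-b).max(2);print("rack region changed px",(d[120:270,150:300]>60).sum())
cv2.imwrite("pics/s17.png",b.astype(np.uint8))
E
```

```text
26.75 [0.4329 0.2148 0.2872] [[-0.1561  0.7647  0.6252]
 [ 0.9877  0.1216  0.0979]
 [-0.0012  0.6328 -0.7743]] [ 0.4201 -0.5614  2.3046 -0.2467  0.7458  0.388 ] [ 0.6739 -0.0882  0.5519] 0.05013918987482475
s17 [0.602, 0.2417] 0.036 lo/hi 0.3976802677029361 0.7009803921568627 span 161 215 38 mid 189.78947368421052
s17 [0.602, 0.2417] 0.038 lo/hi 0.3793410916629367 0.705607476635514 span 161 214 38 mid 189.18421052631578
s17 [0.602, 0.2417] 0.04 lo/hi 0.3706616584252567 0.6896551724137931 span 161 213 38 mid 188.57894736842104
s17 [0.602, 0.243] 0.036 lo/hi 0.3983350253807107 0.6979166666666666 span 163 216 37 mid 191.1081081081081
s17 [0.602, 0.243] 0.038 lo/hi 0.38114927806241267 0.7019230769230769 span 163 216 38 mid 191.18421052631578
s17 [0.602, 0.243] 0.04 lo/hi 0.3711485544121527 0.6836734693877551 span 162 215 39 mid 189.84615384615384
file/cup region diff 2.0495238095238095
rack region changed px 120
```

View pics/s17.png

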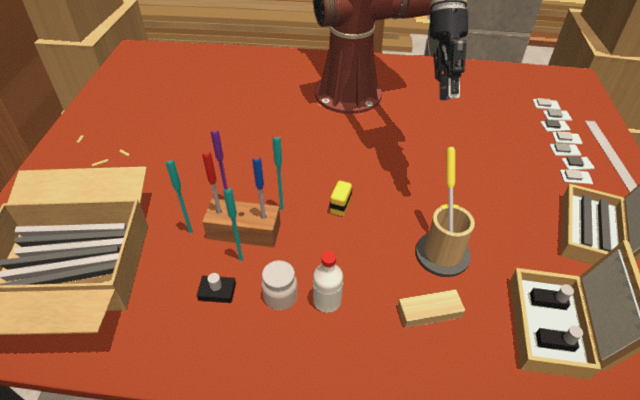

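Everything is at rest: the file leans over the label at (450,180), the rack and bystanders haven't moved, and the label sits within about 1° of the mark. I'm handing it in.

```bash
python3 -c "
from cell import bot;print(bot.job_done());print(bot.read_state()['clock'])"
```

```text
the job is handed in; nothing more can be done
None
the job is handed in; nothing more can be done
```

I turned the cup to the front, stood the yellow file on the cork leaning on the rim at the label, and handed the job in at about 27 s of the 61 s.

- **Cup:** I gripped the wall and turned it about 79°. The check picture put it about 4° past the mark, so I gripped it again and turned it back about 3.6°. The last pictures put the label's middle within about 2° of the white mark. The two views differ by 1–2°, which is as fine as I could measure.
- **File:** I felt the cork at z ≈ 0.044 m, about 73 mm below the rim, which agreed with the depth picture. I set the foot down near the back wall with up to about 5 N. I then tilted the file to about 39° until it met the rim near the middle of the label, and opened the fingers slowly.
- **Last checks:** The file did not move after release (two pictures 0.5 s apart match), and the gripper was well clear with about zero wrist force. The blue and red files, the look-alikes and the bystanders look as they did at the start. No check failed.

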